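Load the heated plate-drying bar and switch it back on

TASK

Load the print studio's heated drying bar: first, before hanging any plate or touching the dial, throw the isolator to OFF. Then, with it off, hang every plate saddle on the table astride the copper bar, upright and fully down on it, and turn the thermostat dial so its pointer meets the red mark; last of all throw the isolator back ON, leaving the studio's other things where they are.

Things in the scene. Friction and masses are not known exactly. Their poses are not given: they have to be found in the camera images.
- saddle1: plate saddle (may be absent), 0.08-0.17 kg: inverted channel like a house without end walls, 52 wide (x), 58 long (y, the ridge), 102 tall. Grey flanks 50 high faced with copper plates, 42 clear between; 35 degree roof; orange grip fin on the ridge, 12 thick (x), 46 long (y), 66 to 102 up. Origin: middle of the feet, z up; half a turn alike. Seated, the origin is 54 below the bar line.
- saddle2: plate saddle (may be absent), 0.08-0.17 kg: inverted channel like a house without end walls, 52 wide (x), 58 long (y, the ridge), 102 tall. Grey flanks 50 high faced with copper plates, 42 clear between; 35 degree roof; orange grip fin on the ridge, 12 thick (x), 46 long (y), 66 to 102 up. Origin: middle of the feet, z up; half a turn alike. Seated, the origin is 54 below the bar line.
- saddle3: plate saddle (may be absent), 0.08-0.17 kg: inverted channel like a house without end walls, 52 wide (x), 58 long (y, the ridge), 102 tall. Grey flanks 50 high faced with copper plates, 42 clear between; 35 degree roof; orange grip fin on the ridge, 12 thick (x), 46 long (y), 66 to 102 up. Origin: middle of the feet, z up; half a turn alike. Seated, the origin is 54 below the bar line.
- saddle4: plate saddle (may be absent), 0.08-0.17 kg: inverted channel like a house without end walls, 52 wide (x), 58 long (y, the ridge), 102 tall. Grey flanks 50 high faced with copper plates, 42 clear between; 35 degree roof; orange grip fin on the ridge, 12 thick (x), 46 long (y), 66 to 102 up. Origin: middle of the feet, z up; half a turn alike. Seated, the origin is 54 below the bar line.
- saddle5: plate saddle (may be absent), 0.08-0.17 kg: inverted channel like a house without end walls, 52 wide (x), 58 long (y, the ridge), 102 tall. Grey flanks 50 high faced with copper plates, 42 clear between; 35 degree roof; orange grip fin on the ridge, 12 thick (x), 46 long (y), 66 to 102 up. Origin: middle of the feet, z up; half a turn alike. Seated, the origin is 54 below the bar line.
- bar_mid (a point): middle of the centre line of the heated drying bar: a fixed horizontal copper bar, 16 diameter, along this point's y, 160 above the table, 436 clear between two black end posts (30 by 20, 172 tall), on a grey base plate 60 by 490 by 12. Saddles straddle it, ridge along y, side by side
- box: white control box, fixed, 170 (x) by 250 (y) by 50 tall, origin at the centre of its underside; carries the isolator on its +y half and the thermostat dial on its -y half; its -x side faces the robot, more or less
- isolator (a joint): angle of the isolator handle about the box's y axis: 0 = OFF stop, leaning 0.6 rad from vertical towards the box's -x (the green panel strip, robot side); 1.2 = ON stop, leaning 0.6 rad towards +x (the red strip). Over-centre: let go, it falls to the nearer stop; half a newton or so moves it
- isolator_grip (a point): centre of the isolator's red cross bar: 22 in diameter, 56 long along the box's y, 85 from the hinge axis on a steel stem 12 thick
- isolator_hinge (a point): centre of the isolator's hinge axis (along the box's y), 65 above the table; black cheeks 30 long (x), 8 thick, 22 either side in y, reach to 75 above the table
- dial (a joint): angle of the thermostat dial, 0 to 3.1, growing clockwise seen from above; stays where it is left (friction 0.04 N m)
- dial_grip (a point): on the dial's vertical axis, 87 above the table, 7 below the top of its bar grip; black bar grip 46 long, 14 thick, 32 tall on a disc 48 in diameter; x axis of this point lies along the bar and its -x end, with a white line on top, is the pointer
- dial_pointer (a point): point 46 from the dial's axis straight out beyond its pointer end, over the scale ring; turns with the dial
- scale_mark (a point): centre of the red mark (14 by 7) on the white scale ring around the dial, 46 from the dial's axis; where it sits on the ring differs from start to start, always 1.3 to 2.6 rad clockwise of the pointer's zero position
- ink_tin: bystander: dark tin with a blue label, 72 diameter, 70 tall
- amber_jar: bystander: amber jar, 60 diameter, 85 tall
- blue_bottle: bystander: blue bottle, 60 diameter, 170 tall
- ink_tub: bystander: open black tub, 96 diameter, 75 tall
- palette_knife: bystander: palette knife with wooden handle lying on the table between saddles and dryer, 210 long, 16 tall
- scraper: bystander: scraper with black handle lying beyond the dryer, 210 long, 16 tall, blade 40 wide
- brayer: bystander: black hand roller with wooden handle, about 165 long, 40 tall
Not all that is in view belongs to the job. What is shaped like the saddle2 but purple or yellow is not meant.

How it is judged:
On the way, in this order (a step that is already met when the one before it is completed fails the run):
1. isolator thrown to OFF while no saddle is on the bar and the dial is not yet at the mark (value of joint isolator below 0.12 rad and height (world z) of each of saddle1, saddle2, saddle3, saddle4, saddle5 below 0.05 m and not (horizontal distance between dial_pointer and scale_mark below 0.006 m)), for 0.2 s.
2. with the isolator off, every saddle hangs on the bar and the dial is at the mark (value of joint isolator below 0.12 rad and x of saddle1 in the frame of bar_mid between -0.015 and 0.015 m and y of saddle1 in the frame of bar_mid between -0.195 and 0.195 m and z of saddle1 in the frame of bar_mid between -0.0605 and -0.0455 m and angle between each of saddle1, saddle2, saddle3, saddle4, saddle5's own z axis and vertical below 0.25 rad and linear speed of each of saddle1, saddle2, saddle3, saddle4, saddle5 below 0.05 m/s and x of saddle2 in the frame of bar_mid between -0.015 and 0.015 m and y of saddle2 in the frame of bar_mid between -0.195 and 0.195 m and z of saddle2 in the frame of bar_mid between -0.0605 and -0.0455 m and x of saddle3 in the frame of bar_mid between -0.015 and 0.015 m and y of saddle3 in the frame of bar_mid between -0.195 and 0.195 m and z of saddle3 in the frame of bar_mid between -0.0605 and -0.0455 m and x of saddle4 in the frame of bar_mid between -0.015 and 0.015 m and y of saddle4 in the frame of bar_mid between -0.195 and 0.195 m and z of saddle4 in the frame of bar_mid between -0.0605 and -0.0455 m and x of saddle5 in the frame of bar_mid between -0.015 and 0.015 m and y of saddle5 in the frame of bar_mid between -0.195 and 0.195 m and z of saddle5 in the frame of bar_mid between -0.0605 and -0.0455 m and horizontal distance between dial_pointer and scale_mark below 0.006 m), for 0.2 s.
3. isolator thrown back to ON (value of joint isolator above 1.08 rad), for 0.2 s.
At the end, for the whole second after the job is handed in: Isolator ON (over 1.08 rad). Every saddle present astride the bar, at rest: origin within 15 mm sideways of the bar's line, 45.5 to 60.5 mm below it, within 195 mm of its middle, tilt under 0.25 rad. Dial pointer point within 6 mm (about 7 degrees) of the red mark (value of joint isolator above 1.08 rad and x of saddle1 in the frame of bar_mid between -0.015 and 0.015 m and y of saddle1 in the frame of bar_mid between -0.195 and 0.195 m and z of saddle1 in the frame of bar_mid between -0.0605 and -0.0455 m and angle between each of saddle1, saddle2, saddle3, saddle4, saddle5's own z axis and vertical below 0.25 rad and linear speed of each of saddle1, saddle2, saddle3, saddle4, saddle5 below 0.05 m/s and x of saddle2 in the frame of bar_mid between -0.015 and 0.015 m and y of saddle2 in the frame of bar_mid between -0.195 and 0.195 m and z of saddle2 in the frame of bar_mid between -0.0605 and -0.0455 m and x of saddle3 in the frame of bar_mid between -0.015 and 0.015 m and y of saddle3 in the frame of bar_mid between -0.195 and 0.195 m and z of saddle3 in the frame of bar_mid between -0.0605 and -0.0455 m and x of saddle4 in the frame of bar_mid between -0.015 and 0.015 m and y of saddle4 in the frame of bar_mid between -0.195 and 0.195 m and z of saddle4 in the frame of bar_mid between -0.0605 and -0.0455 m and x of saddle5 in the frame of bar_mid between -0.015 and 0.015 m and y of saddle5 in the frame of bar_mid between -0.195 and 0.195 m and z of saddle5 in the frame of bar_mid between -0.0605 and -0.0455 m and horizontal distance between dial_pointer and scale_mark below 0.006 m); the robot touches nothing.
It fails at once if a bystander (tin, jar, bottle, tub, knife, scraper or roller) is shoved more than 6 cm from its place (distance of any of ink_tin, amber_jar, blue_bottle, ink_tub, palette_knife, scraper, brayer from where it was at the start of the episode above 0.06 m).
Of saddle1, saddle2, saddle3, saddle4, saddle5 only 3 to 5 are there at a start; the rules pass over those that are not, and their reading is None.
At some moment in a run one of saddle1, saddle2, saddle3, saddle4, saddle5 may be knocked a few centimetres aside while the robot is not near it.
Once in a run the grip may slacken for a moment while it holds something.
It also fails if it takes over 210 s, if anything falls off the work surface, if the arm or the gripper's body presses on something with over 40 N, if the wrist force passes 120 N, or if a joint passes its speed limit or range.

ROBOT

A 6-joint arm with a two-finger parallel gripper is mounted at the origin on the work surface. World frame = base frame: x ahead of the robot, y to its left, z up, the work surface at z = 0. Lengths are in m, angles in rad, forces in N, time in s.
With the tool pointing down it reaches from about 0.35 to 0.975 m from the base axis. Payload 4.9 kg.
Tool frame: the origin (TCP) lies at the very end of the fingers, on their centre line; the grasp point (between the pads) lies 19 mm behind it (ctrl.tcp_to_grasp is the z of the grasp point in the tool frame, in m); z points along the fingers, y is the line along which they close (so a half turn about z gives the same grasp; the last joint's range is limited). The gripper opens to 85 mm and grips with 20 to 120 N. Pads are 22 mm wide; open, the fingers measure 114 mm over their backs; the gripper's body (76 mm by 85 mm) begins 54 mm behind the grasp point. The pads swing forward as they close: fully open they stand 13 mm farther back than shut.
Start: joints at [1.012, 0.053, 1.613, -0, 1.476, -0.119], TCP at [0.266, 0.566, 0.207] pointing down, gripper open.
Joint ranges: [-3.01, 3.01], [-1.01, 2.22], [0.06, 2.58], [-1.02, 4.17], [0.09, 2.62], [-3.14, 3.14]. Speed limits (rad/s): [2.57, 2.57, 3.14, 3.14, 3.14, 3.14].

INTERFACE

Orientations are given as a rotation vector (axis times angle).
In Python, from station import ctrl, eyes, job, nets gives the robot as it stands. The module is installed in compiled form; this text tells all that it offers.
- The arm moves only by the tool jog_arm, never from a script. Its argument "commands" is one flat list of numbers, 7 for each row, row after row: the shift along the tool's x, y, z each as a share of 0.06 m, from -1 to 1, then the turn, a rotation vector about the tool's x, y, z each as a share of 0.1 rad, from -1 to 1, then the finger opening in mm, from 0 to 85.4. In form: [x, y, z, ax, ay, az, grip, x, y, z, ax, ay, az, grip, ...]. A call has 1 to 20 rows; each row shifts and turns the commanded pose from where the row before left it, along the tool's axes as they then stand; what a row does not reach is not made up. A row lasts 1/8 s, in which the tool goes at most 62.5 mm and 10.7 degrees, less where a joint would pass 70% of its speed; a pose out of reach is approached as far as the arm can. A call with a number of a shift or a turn outside -1 to 1 is refused whole. A call with a gripper value outside its range is refused whole. The fingers move at their own pace and stop on an object; "newtons" is the grip in N (left out, the last holds). Time passes only in rows, so rows that do not move let the fingers close. It gives the time, the measured TCP pose, the force, the opening and the grip force at its end, in the units of the state.
- ctrl.get_obs(): the state, without advancing time (a new reading comes with each control period).
- eyes.get_image(name): name is "scene" or "top" or "wrist"; returns a dict with "image" (384x512x3 uint8, red, green, blue), "z_map" (384x512 float32, m along the optical axis (not along the pixel's ray), 0 where there is no reading), "K" (3x3 intrinsics, pixels), "cam_to_world" (4x4, takes a point from camera to world coordinates). Camera axes: x right, y up, looking along -z (the intrinsics and any distortion apply to the point x, -y, -z); pixel columns grow to the right and rows downward; lengths in m; the calibration is good to about 2 mm. A picture is of the moment at which its call begins.
- job.finish_job(): hands the job in; it is judged then, once.
Trained networks look in the newest picture that a camera, given by its name, has taken for a name from the list of things; names that differ only in an ending like _2 or _b are one class to them, and where a whole thing is asked for, a point or a joint stands for the part that bears it (a point fixed in the world has none). Each returns a list of dicts, best first, with "p" (0 to 1); they miss things now and then, are a little off and sometimes report something else, mostly with a low value. They report only what shows in the picture. A call takes as long as a camera call. They do not tell look-alikes from the thing itself.
- nets.silhouettes(camera, name): "mask" (384x512 bool, what is visible of it) and "bbox" ([left, top, right, bottom] in pixels, round what is visible of it).
The state is a dict: "t": time; "q": joint angles; "dq": joint speeds; "effort": joint torques, N m; "tool_pos": TCP position; "tool_rot": TCP orientation; "contact_force": force on the tool from outside, world axes, zero at the start; "wrist_torque": the same for the moment, N m; "opening": finger opening in m; "grip_force": force on a finger pad.
Only numpy, scipy, OpenCV 4.12 (cv2) and the standard library are available. Lean on these libraries where they do the work, as an engineer would, in place of code of your own. Each camera call takes 0.05 s, during which the arm holds its last target. There are 200 camera calls.

## Working session

There is one attempt and no reset: what is moved stays moved. The work goes in short steps, Python scripts to look and compute and a tool call to move; the robot and the scene stay as the last step left them, time stands still between calls to the robot, and variables do not carry over. Pictures are saved under pics/ and viewed, at most 14 in all, crops included, and the job is handed in when it is done.

Besides the shell and the picture viewer there is one more tool, called after "Emit:" in YAML: its name, and indented under it one key for each argument. jog_arm: Moves the arm, as the interface text tells. Shift numbers are shares of 0.06 m and turn numbers shares of 0.1 rad, none past 1 either way. Its arguments: {"type":"object","properties":{"commands":{"type":"array","items":{"type":"number"}},"newtons":{"type":"number"}},"required":["commands"]}

```bash
mkdir -p pics; cat > h.py <<'E'
import numpy as np, cv2
from station import ctrl, eyes, job, nets
from scipy.spatial.transform import Rotation as R
def cloud(d):
    z=d["z_map"]; K=d["K"]; v,u=np.mgrid[0:z.shape[0],0:z.shape[1]]
    p=np.stack([(u-K[0,2])/K[0,0]*z, -(v-K[1,2])/K[1,1]*z, -z, np.ones_like(z)],-1)
    w=(p@d["cam_to_world"].T)[...,:3]; w[z==0]=np.nan
    return w
def save(d,n,crop=None,s=1):
    im=d["image"][...,::-1]
    if crop: l,t,r,b=crop; im=im[t:b,l:r]
    cv2.imwrite(f"pics/{n}.png",cv2.resize(im,None,fx=s,fy=s,interpolation=cv2.INTER_CUBIC))
E
python3 - <<'E'
from h import *
o=ctrl.get_obs(); print(o, ctrl.tcp_to_grasp)
a=eyes.get_image("top"); b=eyes.get_image("scene"); 
im=np.vstack([a["image"],b["image"]])
cv2.imwrite("pics/a.png",cv2.resize(a["image"][...,::-1],(800,600)));cv2.imwrite("pics/b.png",cv2.resize(b["image"][...,::-1],(800,600)))
for c in("top","scene"):
  d=a if c=="top" else b
  print(c,d["K"].tolist(),d["cam_to_world"].round(3).tolist())
  w=cloud(d)
  for n in ["saddle1","bar_mid","box","isolator","dial","isolator_grip","dial_grip"]:
    try:
      for r in nets.silhouettes(c,n):
        P=w[r["mask"]]; 
        print(n,round(r["p"],2),[int(x) for x in r["bbox"]],np.nanmedian(P,0).round(3),np.nanmax(P[:,2]).round(3),np.median(d["image"][r["mask"]],0))
    except Exception as e: print(n,e)
E
```

```text
{'t': 0.0, 'q': array([ 1.01196925e+00,  5.33204488e-02,  1.61431361e+00,  1.59580120e-05,
        1.47600605e+00, -1.19003506e-01]), 'dq': array([-4.48695107e-04,  1.29350112e-06,  3.66677387e-04,  1.94396325e-03,
       -1.05210478e-04,  6.37873307e-04]), 'effort': array([ 7.10676904e-04, -3.93671143e+01, -3.70179892e+01, -1.11467423e-04,
        7.09979635e-03, -4.05093635e-05]), 'tool_pos': array([0.26574515, 0.56493524, 0.20537394]), 'tool_rot': array([-6.85168379e-01, -3.06525185e+00,  3.02421519e-03]), 'contact_force': array([ 0.30614343,  0.6743689 , -0.47033376]), 'wrist_torque': array([-0.0112016 , -0.01553349,  0.01501083]), 'grip_force': 0.0, 'opening': 0.08544270901550409} -0.0187
top [[362.79360558433814, 0.0, 249.06683877565754], [0.0, 362.79360558433814, 187.25215975903822], [0.0, 0.0, 1.0]] [[-0.001, 0.99, -0.14, 0.36], [-1.0, -0.002, -0.007, 0.011], [-0.007, 0.14, 0.99, 1.414], [0.0, 0.0, 0.0, 1.0]]
saddle1 0.74 [212, 211, 230, 225] [0.43  0.121 0.061] 0.108 [99. 92. 89.]
saddle1 0.72 [241, 235, 259, 253] [0.34  0.024 0.062] 0.108 [179. 124.  15.]
saddle1 0.61 [209,
[... 1770 characters left out ...]

bar_mid 0.84 [196, 152, 288, 291] [0.633 0.098 0.017] 0.178 [120. 106.  94.]
box 0.93 [193, 123, 250, 174] [ 0.522 -0.307  0.053] 0.175 [160. 152. 139.]
box 0.23 [300, 225, 321, 255] [0.476 0.228 0.061] 0.107 [98. 84. 79.]
isolator 0.52 [207, 130, 229, 150] [ 0.564 -0.291  0.143] 0.152 [144.   41.5  39. ]
dial 0.67 [209, 122, 219, 134] [ 0.505 -0.423  0.082] 0.101 [21.  20.5 21. ]
dial 0.52 [194, 122, 254, 175] [ 0.523 -0.306  0.053] 0.172 [161. 152. 139.]
dial 0.18 [303, 224, 320, 259] [0.475 0.229 0.062] 0.107 [98. 84. 78.]
isolator_grip 0.68 [208, 131, 225, 149] [ 0.564 -0.292  0.14 ] 0.152 [139.5  59.   53. ]
dial_grip 0.65 [200, 154, 287, 292] [0.633 0.114 0.017] 0.178 [121. 107.  98.]
```

View pics/a.png

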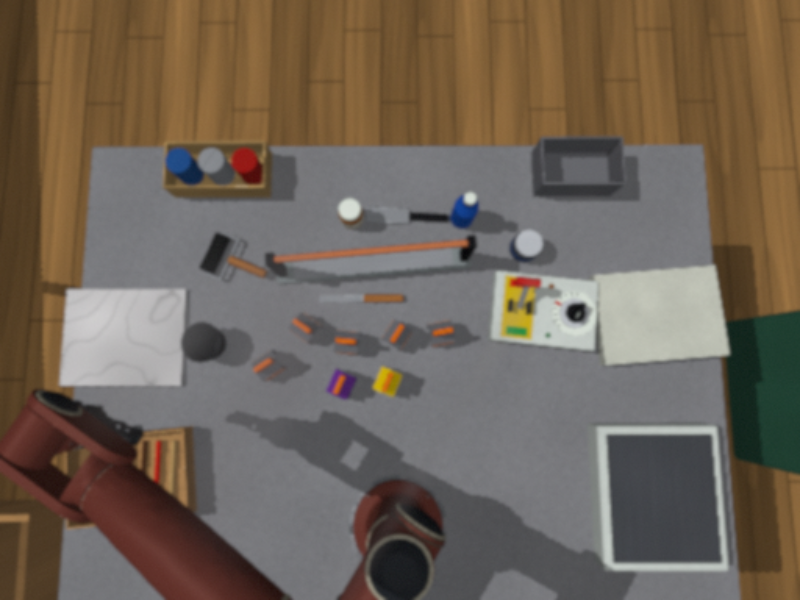

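View pics/b.png

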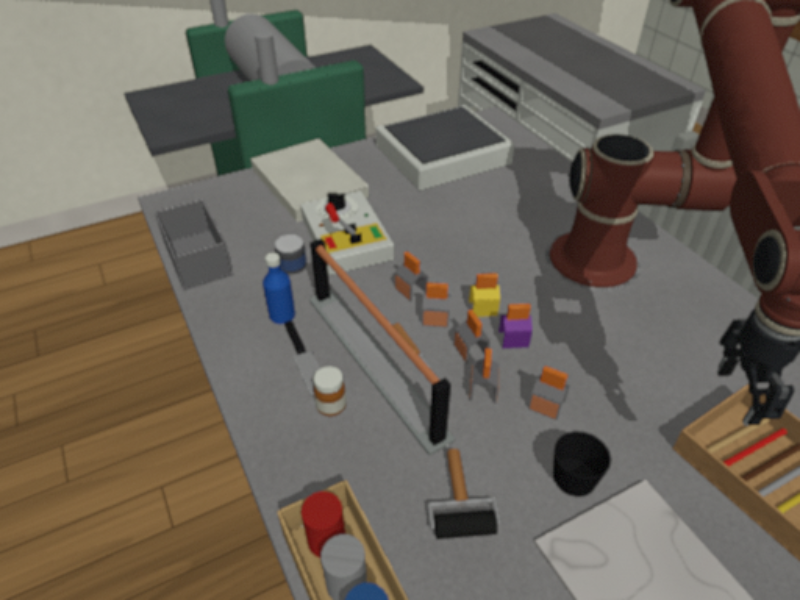

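```bash
python3 - <<'E'
from h import *
for c in("top","scene"):
  d=eyes.get_image(c); w=cloud(d); 
  t=w[(np.abs(w[...,2])<0.03)&(w[...,0]>.3)&(w[...,0]<.75)&(abs(w[...,1])<.45)]
  A=np.c_[t[:,:2],np.ones(len(t))]; m=abs(t[:,2]-np.median(t[:,2]))<.006; print(c,"table",np.median(t[:,2]),np.linalg.lstsq(A[m],t[m,2],rcond=None)[0].round(4))
  hsv=cv2.cvtColor(d["image"],cv2.COLOR_RGB2HSV)
  def rep(mask,name,zlo):
    n,l,s,ce=cv2.connectedComponentsWithStats(mask.astype(np.uint8))
    for i in range(1,n):
      if s[i,4]<8: continue
      P=w[l==i]; P=P[P[:,2]>zlo]
      if len(P)<6: continue
      zt=np.percentile(P[:,2],90); Q=P[P[:,2]>zt-.012]
      e=np.linalg.eigh(np.cov(Q[:,:2].T)); v=e[1][:,1]
      print(name,ce[i].round(),s[i,4],Q.mean(0).round(4),"z",zt.round(3),"ang",round(np.degrees(np.arctan2(v[1],v[0]))%180,1),"len",(4*np.sqrt(e[0])).round(3))
  org=(hsv[...,0]<16)&(hsv[...,0]>3)&(hsv[...,1]>170)&(w[...,2]>.07)&(w[...,2]<.13)&(w[...,0]>.25)&(w[...,0]<.55)
  rep(org,"fin",.085)
  red=((hsv[...,0]<5)|(hsv[...,0]>174))&(hsv[...,1]>150)&(w[...,1]<-.2)&(w[...,0]>.4)
  rep(red&(w[...,2]>.1),"iso",.1)
  rep(red&(w[...,2]<.1),"mark",.0)
  bar=(w[...,2]>.158)&(w[...,2]<.18)&(w[...,0]>.5)&(w[...,0]<.75)&(w[...,1]>-.22)&(w[...,1]<.36)&(hsv[...,1]>80)
  rep(bar,"bar",.1)
  wb=(w[...,2]>.045)&(w[...,2]<.062)&(w[...,0]>.35)&(w[...,0]<.65)&(w[...,1]<-.15)&(w[...,1]>-.5)
  p=w[wb][:,:2].astype(np.float32); print("box",cv2.minAreaRect(p))
  rep((hsv[...,2]<60)&(w[...,2]>.08)&(w[...,2]<.11)&(w[...,1]<-.35)&(w[...,0]>.4)&(w[...,0]<.6),"dial",.085)
E
```

```text
top table 0.000963555021271989 [-0.0003  0.0007  0.0007]
fin [254. 213.] 33 [0.451  0.0024 0.1023] z 0.105 ang 149.1 len [0.012 0.05 ]
fin [283. 212.] 38 [ 0.4552 -0.104   0.1028] z 0.107 ang 102.9 len [0.013 0.05 ]
fin [221. 218.] 30 [0.4333 0.1215 0.1025] z 0.105 ang 85.6 len [0.011 0.047]
fin [217. 246.] 28 [0.3339 0.1351 0.1017] z 0.106 ang 156.3 len [0.011 0.045]
fin [248. 244.] 15 [0.3404 0.0248 0.1023] z 0.107 ang 155.5 len [0.006 0.04 ]
iso [337. 180.] 60 [ 0.5637 -0.2924  0.1449] z 0.149 ang 83.5 len [0.017 0.055]
bar [238. 160.] 501 [0.632  0.0586 0.1671] z 0.171 ang 94.9 len [0.017 0.514]
box ((0.5371997356414795, -0.3222137689590454), (0.34733831882476807, 0.21691806614398956), 83.60621643066406)
dial [370. 199.] 35 [ 0.5009 -0.4244  0.0934] z 0.098 ang 152.6 len [0.018 0.05 ]
scene table 0.002461275129359952 [ 0.001  -0.0015  0.0017]
fin [263. 168.] 77 [ 0.4601 -0.1024  0.0992] z 0.104 ang 99.3 len [0.009 0.055]
fin [311. 180.] 97 [0.3443 0.0259 0.0988] z 0.103 ang 155.0 len [0.01  0.048]
fin [279. 186.] 107 [0.4567 0.0026 0.0992] z 0.104 ang 146.2 len [0.007 0.049]
fin [331. 199.] 111 [0.3386 0.1368 0.1004] z 0.105 ang 156.2 len [0.012 0.049]
fin [303. 207.] 84 [0.4389 0.1241 0.1016] z 0.105 ang 86.9 len [0.012 0.049]
fin [311. 232.] 57 [0.4753 0.226  0.1028] z 0.106 ang 53.9 len [0.011 0.054]
fin [354. 241.] 134 [0.3832 0.3133 0.0998] z 0.103 ang 124.5 len [0.009 0.048]
iso [212. 135.] 57 [ 0.5689 -0.2936  0.1462] z 0.15 ang 79.2 len [0.02  0.068]
mark [211. 155.] 16 [ 0.5778 -0.2989  0.0536] z 0.056 ang 88.4 len [0.013 0.039]
bar [242. 201.] 604 [0.635  0.0752 0.168 ] z 0.171 ang 94.7 len [0.018 0.524]
box ((0.5389590263366699, -0.3219374418258667), (0.35094234347343445, 0.2158707231283188), 83.71087646484375)
dial [214. 126.] 34 [ 0.508  -0.4235  0.0908] z 0.095 ang 143.6 len [0.011 0.047]
```

```bash
cat > plan.py <<'E'
from h import *
def plan(wps):
    """wps: (x,y,z,heading deg of tool y (mod 180) , grip mm[, max share, dwell rows])"""
    o=ctrl.get_obs(); p=o["tool_pos"].copy(); Rm=R.from_rotvec(o["tool_rot"]).as_matrix(); out=[]
    for wp in wps:
        x,y,z,h,g=wp[:5]; s=wp[5] if len(wp)>5 else .9; dw=wp[6] if len(wp)>6 else 0
        cur=np.degrees(np.arctan2(Rm[1,1],Rm[0,1]))
        if h is None: h=cur
        h=cur+(h-cur+90)%180-90 if abs((h-cur+180)%360-180)>90 or 1 else h
        c,si=np.cos(np.radians(h)),np.sin(np.radians(h))
        T=np.array([[si,c,0],[-c,si,0],[0,0,-1.]])
        T=np.column_stack([[-si,c,0],[c,si,0],[0,0,-1]]) if np.linalg.det(np.column_stack([[-si,c,0],[c,si,0],[0,0,-1]]))>0 else np.column_stack([[si,-c,0],[c,si,0],[0,0,-1]])
        t=np.array([x,y,z]); a=np.linalg.norm(R.from_matrix(Rm.T@T).as_rotvec())
        n=max(1,int(np.ceil(max(np.linalg.norm(t-p)/(.06*s),a/(.1*s)))))
        for k in range(n,0,-1):
            sh=np.round(Rm.T@(t-p)/k/.06,2); tu=np.round(R.from_matrix(Rm.T@T).as_rotvec()/k/.1,2)
            out.append([*sh,*tu,g]); p=p+Rm@(sh*.06); Rm=Rm@R.from_rotvec(tu*.1).as_matrix()
        out+= [[0]*6+[g]]*dw
    print(len(out)); 
    for i in range(0,len(out),20): print("["+", ".join(f"{v+0:g}" for r in out[i:i+20] for v in r)+"]")
E
python3 - <<'E'
from plan import *
plan([(.266,.5,.30,None,0),(.5,-.37,.32,83.6,0)])
E
```

```text
20
[-0.15, -0.33, -0.52, 0, 0, 0, 0, -0.16, -0.33, -0.52, 0, 0, 0, 0, -0.15, -0.33, -0.52, 0, 0, 0, 0, -0.57, -0.67, -0.02, 0, 0, -0.19, 0, -0.56, -0.68, -0.02, 0, 0, -0.19, 0, -0.54, -0.7, -0.02, 0, 0, -0.19, 0, -0.53, -0.71, -0.02, 0, 0, -0.19, 0, -0.52, -0.72, -0.02, 0, 0, -0.19, 0, -0.5, -0.72, -0.02, 0, 0, -0.19, 0, -0.49, -0.73, -0.02, 0, 0, -0.19, 0, -0.48, -0.74, -0.02, 0, 0, -0.2, 0, -0.46, -0.75, -0.02, 0, 0, -0.19, 0, -0.45, -0.76, -0.02, 0, 0, -0.2, 0, -0.43, -0.77, -0.02, 0, 0, -0.19, 0, -0.42, -0.78, -0.02, 0, 0, -0.2, 0, -0.4, -0.79, -0.02, 0, 0, -0.19, 0, -0.39, -0.8, -0.02, 0, 0, -0.2, 0, -0.37, -0.8, -0.02, 0, 0, -0.19, 0, -0.35, -0.81, -0.02, 0, 0, -0.2, 0, -0.34, -0.82, -0.01, 0, 0, -0.19, 0]
```

Emit:
jog_arm:
  commands: [-0.15, -0.33, -0.52, 0, 0, 0, 0, -0.16, -0.33, -0.52, 0, 0, 0, 0, -0.15, -0.33, -0.52, 0, 0, 0, 0, -0.57, -0.67, -0.02, 0, 0, -0.19, 0, -0.56, -0.68, -0.02, 0, 0, -0.19, 0, -0.54, -0.7, -0.02, 0, 0, -0.19, 0, -0.53, -0.71, -0.02, 0, 0, -0.19, 0, -0.52, -0.72, -0.02, 0, 0, -0.19, 0, -0.5, -0.72, -0.02, 0, 0, -0.19, 0, -0.49, -0.73, -0.02, 0, 0, -0.19, 0, -0.48, -0.74, -0.02, 0, 0, -0.2, 0, -0.46, -0.75, -0.02, 0, 0, -0.19, 0, -0.45, -0.76, -0.02, 0, 0, -0.2, 0, -0.43, -0.77, -0.02, 0, 0, -0.19, 0, -0.42, -0.78, -0.02, 0, 0, -0.2, 0, -0.4, -0.79, -0.02, 0, 0, -0.19, 0, -0.39, -0.8, -0.02, 0, 0, -0.2, 0, -0.37, -0.8, -0.02, 0, 0, -0.19, 0, -0.35, -0.81, -0.02, 0, 0, -0.2, 0, -0.34, -0.82, -0.01, 0, 0, -0.19, 0]

```text
t: 3.4
tool_pos: [0.5001, -0.3717, 0.3202]
tool_rot: [0.175, 3.136, -0.0]
contact_force: [0.8, 0.4, 0.9]
opening: 0.0004
grip_force: 0.0
```

```bash
python3 - <<'E'
from plan import *
d=eyes.get_image("wrist"); save(d,"w1"); o=ctrl.get_obs(); print(o["tool_pos"],o["tool_rot"],o["t"],o["q"])
print(d["cam_to_world"].round(3).tolist(),d["K"][0,0])
w=cloud(d); np.save("w1.npy",w)
for n in ["isolator_grip","dial_grip"]:
  for r in nets.silhouettes("wrist",n):
    P=w[r["mask"]]; print(n,round(r["p"],2),r["bbox"],np.nanmedian(P,0).round(3),np.nanmax(P[:,2]).round(3))
E
```

```text
[ 0.50019319 -0.37716719  0.31800695] [-0.18052835 -3.13537862  0.00435558] 3.45 [-0.76345108  0.01386934  1.46961802 -0.00278167  1.65708028 -2.21945985]
[[0.112, -0.94, -0.321, 0.417], [0.994, 0.106, 0.037, -0.361], [-0.001, -0.324, 0.946, 0.487], [0.0, 0.0, 0.0, 1.0]] 345.82469663605065
isolator_grip 0.6 [307.3, 149.2, 358.7, 218.7] [ 0.558 -0.296  0.141] 0.147
dial_grip 0.75 [198.8, 132.1, 234.7, 173.9] [ 0.501 -0.424  0.064] 0.095
dial_grip 0.51 [426.4, 260.6, 512.0, 284.1] [ 0.749 -0.116  0.009] 0.165
dial_grip 0.2 [429.8, 53.6, 510.1, 109.7] [ 0.451 -0.114  0.058] 0.103
```

View pics/w1.png

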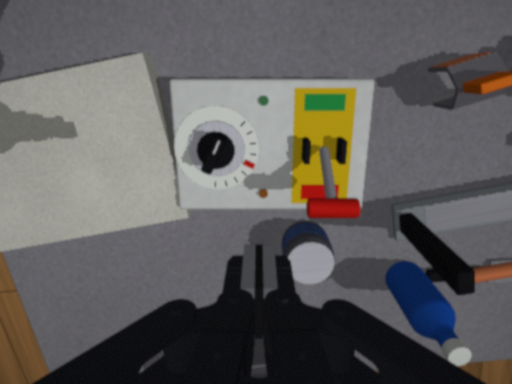

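```bash
python3 - <<'E'
from plan import *
w=np.load("w1.npy"); im=cv2.imread("pics/w1.png"); hsv=cv2.cvtColor(im,cv2.COLOR_BGR2HSV)
red=((hsv[...,0]<6)|(hsv[...,0]>174))&(hsv[...,1]>150)
g=red&(w[...,2]>.1); P=w[g]; print("grip",P.mean(0),P.min(0),P.max(0))
n,l,s,c=cv2.connectedComponentsWithStats((red&(w[...,2]<.09)).astype(np.uint8))
for i in range(1,n):
  if s[i,4]>8: print(c[i],s[i,4],w[l==i].mean(0))
dk=(hsv[...,2]<70)&(w[...,2]>.083)&(w[...,1]<-.38)&(w[...,0]<.56); P=w[dk]; print("dial",P.mean(0),cv2.minAreaRect(P[:,:2].astype(np.float32)))
wl=(hsv[...,2]>150)&(w[...,2]>.083)&(w[...,1]<-.38)&(w[...,0]<.56); P=w[wl]; print("line",len(P),P.mean(0))
rb=(w[...,2]>.04)&(w[...,2]<.06)&(hsv[...,2]>120)&(w[...,0]<.65); print("box",cv2.minAreaRect(w[rb][:,:2].astype(np.float32)))
plan([(.62,-.298,.24,83.6,0),(.62,-.298,.122,83.6,0),(.5,-.286,.122,83.6,0,.4),(.5,-.286,.122,83.6,0,.5)])
E
```

```text
grip [ 0.56240295 -0.29784197  0.14231769] [ 0.5494089  -0.32498321  0.11175472] [ 0.57560422 -0.27015153  0.14689193]
[248.58064516 163.87096774] 31 [ 0.52622803 -0.38682868  0.05365141]
[313.24125874 192.01048951] 286 [ 0.57509703 -0.30598704  0.05032228]
[335.9 188.3] 10 [ 0.57319881 -0.275762    0.05044193]
dial [ 0.48836032 -0.3997267   0.39488906] ((0.49515169858932495, -0.41125863790512085), (0.034119367599487305, 0.06829359382390976), 21.310596466064453)
line 0 [nan nan nan]
box ((0.49542635679244995, -0.4924556612968445), (0.2315937578678131, 0.5411276817321777), 1.5111066102981567)
13
[-0.62, 0.48, 0.44, 0.01, -0.01, -0.01, 0, -0.62, 0.48, 0.43, 0, -0.01, -0.01, 0, -0.62, 0.49, 0.44, 0.01, 0, -0.01, 0, 0, 0, 0.65, 0, 0, 0, 0, 0, 0, 0.66, 0, 0, 0, 0, 0, 0, 0.65, 0, 0, 0, 0, 0.34, 0, 0, 0, 0, 0, 0, 0.33, -0.01, 0, 0, 0, 0, 0, 0.34, 0, 0, 0, 0, 0, 0, 0.33, -0.01, 0, 0, 0, 0, 0, 0.34, 0, 0, 0, 0, 0, 0, 0.33, -0.01, 0, 0, 0, 0, 0, 0, 0, 0, 0, 0, 0, 0]<stdin>:9: RuntimeWarning: Mean of empty slice.
  ret = um.true_divide(
```

Emit:
jog_arm:
  commands: [-0.62, 0.48, 0.44, 0.01, -0.01, -0.01, 0, -0.62, 0.48, 0.43, 0, -0.01, -0.01, 0, -0.62, 0.49, 0.44, 0.01, 0, -0.01, 0, 0, 0, 0.65, 0, 0, 0, 0, 0, 0, 0.66, 0, 0, 0, 0, 0, 0, 0.65, 0, 0, 0, 0, 0.34, 0, 0, 0, 0, 0, 0, 0.33, -0.01, 0, 0, 0, 0, 0, 0.34, 0, 0, 0, 0, 0, 0, 0.33, -0.01, 0, 0, 0, 0, 0, 0.34, 0, 0, 0, 0, 0, 0, 0.33, -0.01, 0, 0, 0, 0, 0, 0, 0, 0, 0, 0, 0, 0, -0.3, 0, -0.2, 0, 0, 0, 0, 0, 0, -0.8, 0, 0, 0, 0, 0, 0, -0.8, 0, 0, 0, 0, 0, 0, -0.8, 0, 0, 0, 0]

```text
t: 5.68
tool_pos: [0.5188, -0.2857, 0.2816]
tool_rot: [0.169, 3.134, -0.004]
contact_force: [1.4, -0.6, -0.2]
opening: -0.0002
grip_force: 0.0
```

```bash
python3 - <<'E'
from plan import *
d=eyes.get_image("top"); w=cloud(d); hsv=cv2.cvtColor(d["image"],cv2.COLOR_RGB2HSV)
red=((hsv[...,0]<6)|(hsv[...,0]>174))&(hsv[...,1]>150)&(w[...,2]>.08)&(w[...,2]<.16)&(w[...,1]<-.2)&(w[...,0]>.4)
print(w[red].mean(0), red.sum())
d=eyes.get_image("scene"); w=cloud(d); hsv=cv2.cvtColor(d["image"],cv2.COLOR_RGB2HSV)
red=((hsv[...,0]<6)|(hsv[...,0]>174))&(hsv[...,1]>150)&(w[...,2]>.08)&(w[...,2]<.16)&(w[...,1]<-.2)&(w[...,0]>.4)
print(w[red].mean(0), red.sum())
# dial: hover with camera over it
plan([(.56,-.42,.3,83.6,85)])
E
```

```text
[ 0.56565276 -0.27357434  0.14299251] 15
[ 0.56866689 -0.29174444  0.14474076] 56
3
[-0.29, -0.71, -0.05, -0.03, 0.05, 0.01, 85, -0.3, -0.71, -0.06, -0.03, 0.05, 0.01, 85, -0.29, -0.71, -0.07, -0.02, 0.04, 0.02, 85]
```

```bash
python3 - <<'E'
from plan import *
plan([(.62,-.298,.26,83.6,0),(.625,-.298,.115,83.6,0,.6,2),(.56,-.291,.115,83.6,0,.3,3)])
E
```

```text
16
[-0.82, 0, 0.25, -0.04, 0.07, 0.02, 0, -0.83, 0.01, 0.24, -0.04, 0.07, 0.02, 0, -0.02, 0, 0.48, 0, 0, 0, 0, -0.02, 0, 0.48, 0, 0, 0, 0, -0.01, 0, 0.49, 0, 0, 0, 0, -0.02, 0, 0.48, 0, 0, 0, 0, -0.01, 0.01, 0.49, 0, 0, 0, 0, 0, 0, 0, 0, 0, 0, 0, 0, 0, 0, 0, 0, 0, 0, 0.27, 0, 0, 0, 0, 0, 0, 0.27, 0, 0, 0, 0, 0, 0, 0.27, 0, 0, 0, 0, 0, 0, 0.28, -0.01, 0, 0, 0, 0, 0, 0, 0, 0, 0, 0, 0, 0, 0, 0, 0, 0, 0, 0, 0, 0, 0, 0, 0, 0, 0, 0]
```

Emit:
jog_arm:
  commands: [-0.82, 0, 0.25, -0.04, 0.07, 0.02, 0, -0.83, 0.01, 0.24, -0.04, 0.07, 0.02, 0, -0.02, 0, 0.48, 0, 0, 0, 0, -0.02, 0, 0.48, 0, 0, 0, 0, -0.01, 0, 0.49, 0, 0, 0, 0, -0.02, 0, 0.48, 0, 0, 0, 0, -0.01, 0.01, 0.49, 0, 0, 0, 0, 0, 0, 0, 0, 0, 0, 0, 0, 0, 0, 0, 0, 0, 0, 0.27, 0, 0, 0, 0, 0, 0, 0.27, 0, 0, 0, 0, 0, 0, 0.27, 0, 0, 0, 0, 0, 0, 0.28, -0.01, 0, 0, 0, 0, 0, 0, 0, 0, 0, 0, 0, 0, 0, 0, 0, 0, 0, 0, 0, 0, 0, 0, 0, 0, 0, 0]

```text
t: 7.78
tool_pos: [0.5556, -0.289, 0.1062]
tool_rot: [-0.176, -3.126, -0.01]
contact_force: [0.5, -0.6, -0.1]
opening: -0.0001
grip_force: 0.3
```

```bash
python3 - <<'E'
from plan import *
d=eyes.get_image("scene"); save(d,"s2",(180,60,340,200),5); o=ctrl.get_obs();print(o["tool_pos"],o["contact_force"],o["t"])
E
```

```text
[ 0.55546939 -0.28895653  0.10597229] [ 1.13012323  0.08228    -0.83814318] 7.825
```

View pics/s2.png

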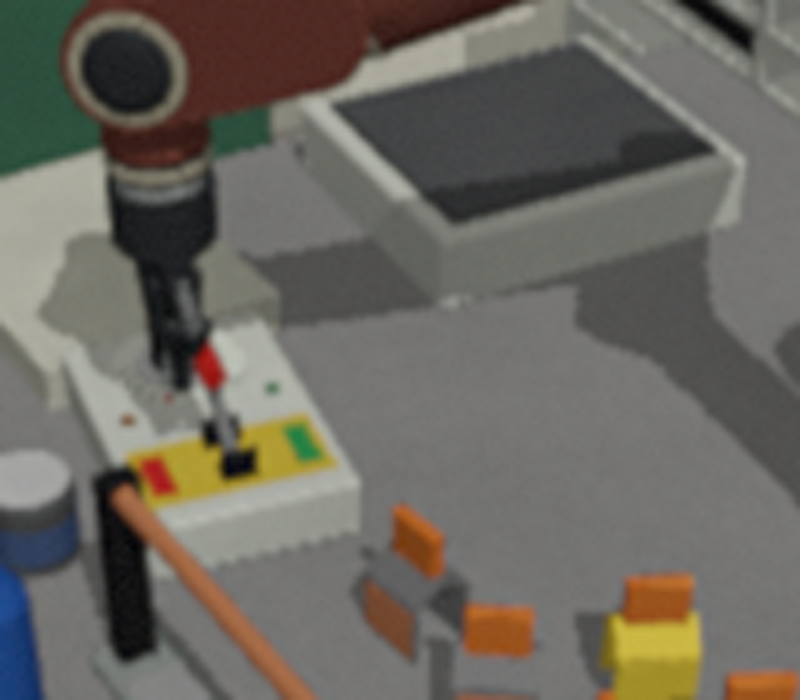

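Emit:
jog_arm:
  commands: [0.25, 0, 0, 0, 0, 0, 0, 0.25, 0, 0, 0, 0, 0, 0, 0.25, 0, 0, 0, 0, 0, 0, 0.25, 0, 0, 0, 0, 0, 0, 0, 0, 0, 0, 0, 0, 0, 0, 0, 0, 0, 0, 0, 0, 0, 0, 0, 0, 0, 0, 0, 0, 0, 0, 0, 0, 0, 0]

```text
t: 8.82
tool_pos: [0.4955, -0.2821, 0.1064]
tool_rot: [-0.176, -3.125, -0.01]
contact_force: [0.2, -0.2, -0.6]
opening: -0.0002
grip_force: 0.0
```

```bash
python3 - <<'E'
from plan import *
d=eyes.get_image("scene"); w=cloud(d); hsv=cv2.cvtColor(d["image"],cv2.COLOR_RGB2HSV)
red=((hsv[...,0]<6)|(hsv[...,0]>174))&(hsv[...,1]>150)&(w[...,2]>.08)&(w[...,2]<.17)&(w[...,1]<-.2)&(w[...,0]>.4)&(w[...,0]<.7)
print(w[red].mean(0), red.sum()); save(d,"s3",(180,60,340,200),5); o=ctrl.get_obs();print(o["tool_pos"],o["contact_force"],o["t"])
E
```

```text
[ 0.47515594 -0.27466952  0.14390599] 40
[ 0.49541271 -0.28203012  0.10633496] [-0.06769647 -0.74229101 -0.50510964] 8.875
```

Emit:
jog_arm:
  commands: [0, 0, -0.4, 0, 0, 0, 0, 0, 0, -0.7, 0, 0, 0, 0, -0.4, -0.5, -0.8, 0, 0, 0, 30, -0.6, -0.8, -0.2, 0, 0, 0, 30, -0.6, -0.8, 0, 0, 0, 0, 30, 0, 0, 0, 0, 0, 0, 30, 0, 0, 0, 0, 0, 0, 30]

```text
t: 9.75
tool_pos: [0.5776, -0.4187, 0.2296]
tool_rot: [-0.176, -3.124, -0.012]
contact_force: [-0.2, 0.6, -0.9]
opening: 0.0304
grip_force: 0.0
```

```bash
python3 - <<'E'
from plan import *
o=ctrl.get_obs();print(o["tool_pos"],o["t"])
d=eyes.get_image("wrist"); w=cloud(d); np.savez("w2.npz",w=w,im=d["image"],K=d["K"],T=d["cam_to_world"])
r=nets.silhouettes("wrist","dial_grip")[0]; print(r["bbox"],r["p"])
l,t,rr,b=[int(v) for v in r["bbox"]]; cx,cy=(l+rr)//2,(t+b)//2; c=(max(cx-80,0),max(cy-60,0),min(cx+80,512),cy+60); print(c); save(d,"w2",c,5)
hsv=cv2.cvtColor(d["image"],cv2.COLOR_RGB2HSV)
red=((hsv[...,0]<6)|(hsv[...,0]>174))&(hsv[...,1]>150)
n,L,s,ce=cv2.connectedComponentsWithStats(red.astype(np.uint8))
for i in range(1,n):
  if s[i,4]>8: print(ce[i].round(),s[i,4],np.nanmean(w[L==i],0).round(4))
E
```

```text
[ 0.57763482 -0.41866196  0.22958501] 9.75
[213.1, 60.3, 265.7, 114.7] 0.59
(159, 27, 319, 147)
[432.  15.] 2785 [ 0.471  -0.2886  0.1429]
[283. 107.] 66 [ 0.5268 -0.3867  0.0536]
[375. 145.] 762 [ 0.5751 -0.2979  0.0504]
```

View pics/w2.png

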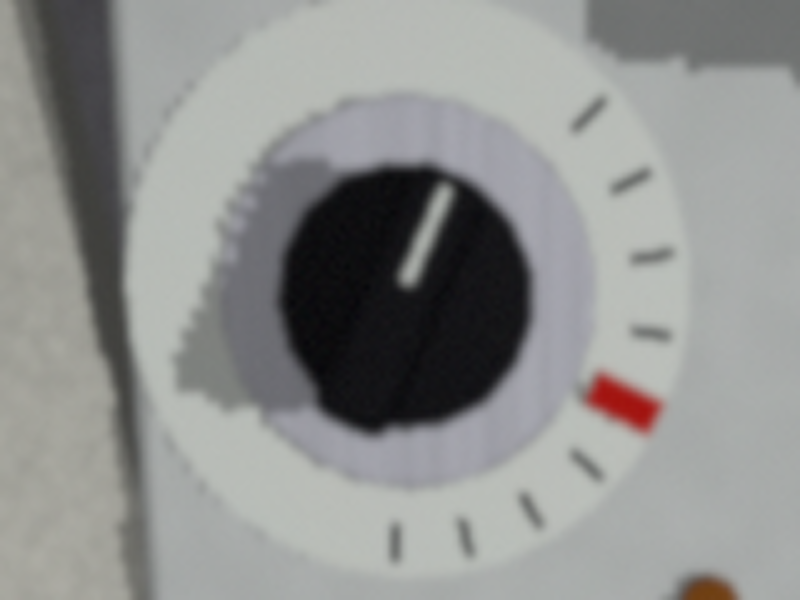

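```bash
python3 - <<'E'
from plan import *
f=np.load("w2.npz"); K,T=f["K"],f["T"]
def ray(u,v,z):
    d=T[:3,:3]@np.array([(u-K[0,2])/K[0,0],-(v-K[1,2])/K[1,1],-1]); return T[:3,3]+d*(z-T[2,3])/d[2]
g=lambda x,y,z: ray(159+(x+.5)/5-.5,27+(y+.5)/5-.5,z)
a,b=g(407,285,.095),g(447,187,.095); print(a,b,"ptr",np.degrees(np.arctan2(*(b-a)[1::-1])))
R4=[g(125,288,.053),g(690,288,.053),g(407,577,.053)]; print(R4)
m=g(624,402,.0535); print("mark",m)
for c in (a[:2],(R4[0][:2]+R4[1][:2])/2): print(c,np.linalg.norm(m[:2]-c),"markang",np.degrees(np.arctan2(m[1]-c[1],m[0]-c[0])))
E
```

```text
[ 0.49991945 -0.42347395  0.095     ] [ 0.48543821 -0.41495784  0.095     ] ptr 149.54113163487085
[array([ 0.49476539, -0.47866051,  0.053     ]), array([ 0.50696763, -0.37199422,  0.053     ]), array([ 0.5556167 , -0.43266485,  0.053     ])]
mark [ 0.52654978 -0.38644315  0.0535    ]
[ 0.49991945 -0.42347395] 0.04561199459623418 markang 54.27857611377171
[ 0.50086651 -0.42532737] 0.04660056592884256 markang 56.5549865715889
```

```bash
python3 - <<'E'
from plan import *
plan([(.5003,-.424,.15,59.5,34,.6,2)])
E
```

```text
10
[0.16, -0.03, 0.17, 0, -0.02, 0.53, 34, 0.15, -0.04, 0.17, 0, -0.02, 0.52, 34, 0.15, -0.05, 0.17, 0.01, -0.01, 0.53, 34, 0.15, -0.06, 0.17, 0, -0.02, 0.52, 34, 0.15, -0.06, 0.17, 0.01, -0.01, 0.53, 34, 0.15, -0.07, 0.17, 0, -0.02, 0.52, 34, 0.14, -0.08, 0.17, 0.01, -0.01, 0.53, 34, 0.14, -0.08, 0.17, 0, -0.02, 0.52, 34, 0, 0, 0, 0, 0, 0, 34, 0, 0, 0, 0, 0, 0, 34]
```

Emit:
jog_arm:
  commands: [0.16, -0.03, 0.17, 0, -0.02, 0.53, 34, 0.15, -0.04, 0.17, 0, -0.02, 0.52, 34, 0.15, -0.05, 0.17, 0.01, -0.01, 0.53, 34, 0.15, -0.06, 0.17, 0, -0.02, 0.52, 34, 0.15, -0.06, 0.17, 0.01, -0.01, 0.53, 34, 0.15, -0.07, 0.17, 0, -0.02, 0.52, 34, 0.14, -0.08, 0.17, 0.01, -0.01, 0.53, 34, 0.14, -0.08, 0.17, 0, -0.02, 0.52, 34, 0, 0, 0, 0, 0, 0, 34, 0, 0, 0, 0, 0, 0, 34]

```text
t: 11.1
tool_pos: [0.5008, -0.4243, 0.1507]
tool_rot: [0.825, 3.03, -0.001]
contact_force: [0.7, -0.6, 0.1]
opening: 0.0339
grip_force: 0.0
```

```bash
python3 - <<'E'
from plan import *
o=ctrl.get_obs();print(o["tool_pos"],o["tool_rot"])
plan([(.5003,-.424,.071,59.5,34,.5,2),(.5003,-.424,.071,59.5,5,.5,4)])
E
```

```text
[ 0.5007902  -0.42433518  0.1506782 ] [ 8.24681236e-01  3.02971056e+00 -7.61208434e-04]
10
[0, 0, 0.44, 0, 0.01, 0, 34, 0.01, 0, 0.44, 0, 0, 0, 34, 0, 0, 0.45, 0, 0.01, 0.01, 34, 0, 0, 0, 0, 0, 0, 34, 0, 0, 0, 0, 0, 0, 34, 0, 0, 0, 0, 0, 0, 5, 0, 0, 0, 0, 0, 0, 5, 0, 0, 0, 0, 0, 0, 5, 0, 0, 0, 0, 0, 0, 5, 0, 0, 0, 0, 0, 0, 5]
```

Emit:
jog_arm:
  commands: [0, 0, 0.44, 0, 0.01, 0, 34, 0.01, 0, 0.44, 0, 0, 0, 34, 0, 0, 0.45, 0, 0.01, 0.01, 34, 0, 0, 0, 0, 0, 0, 34, 0, 0, 0, 0, 0, 0, 34, 0, 0, 0, 0, 0, 0, 5, 0, 0, 0, 0, 0, 0, 5, 0, 0, 0, 0, 0, 0, 5, 0, 0, 0, 0, 0, 0, 5, 0, 0, 0, 0, 0, 0, 5]
  newtons: 40

```text
t: 12.35
tool_pos: [0.4997, -0.4243, 0.0696]
tool_rot: [-0.828, -3.028, -0.001]
contact_force: [-0.8, -0.5, 0.9]
opening: 0.0051
grip_force: 0.3
```

Emit:
jog_arm:
  commands: [0, 0, 0, 0, 0, 0.87, 5, 0, 0, 0, 0, 0, 0.87, 5, 0, 0, 0, 0, 0, 0.87, 5, 0, 0, 0, 0, 0, 0.87, 5, 0, 0, 0, 0, 0, 0.87, 5, 0, 0, 0, 0, 0, 0.87, 5, 0, 0, 0, 0, 0, 0.87, 5, 0, 0, 0, 0, 0, 0.87, 5, 0, 0, 0, 0, 0, 0.87, 5, 0, 0, 0, 0, 0, 0.87, 5, 0, 0, 0, 0, 0, 0.87, 5, 0, 0, 0, 0, 0, 0.87, 5, 0, 0, 0, 0, 0, 0.87, 5, 0, 0, 0, 0, 0, 0.87, 5, 0, 0, 0, 0, 0, 0.87, 5, 0, 0, 0, 0, 0, 0.87, 5, 0, 0, 0, 0, 0, 0.87, 5, 0, 0, 0, 0, 0, 0.87, 5, 0, 0, 0, 0, 0, 0.87, 5, 0, 0, 0, 0, 0, 0, 5]

```text
t: 14.85
tool_pos: [0.4998, -0.4243, 0.0696]
tool_rot: [-2.788, -1.444, 0.001]
contact_force: [0.5, -0.2, -0.4]
opening: 0.0048
grip_force: 0.4
```

Emit:
jog_arm:
  commands: [0, 0, 0, 0, 0, 0, 5, 0, 0, 0, 0, 0, 0, 34, 0, 0, 0, 0, 0, 0, 34, 0, 0, 0, 0, 0, 0, 34, 0, 0, -0.5, 0, 0, 0, 34, 0, 0, -0.8, 0, 0, 0, 34, 0, 0, -0.9, 0, 0, 0, 34, 0.5, 0, -0.9, 0, 0, 0, 34, 0, 0, 0, 0, 0, 0, 34, 0, 0, 0, 0, 0, 0, 34]

```text
t: 16.1
tool_pos: [0.5173, -0.3999, 0.2551]
tool_rot: [-2.788, -1.443, 0.002]
contact_force: [0.7, -0.1, -1.1]
opening: 0.0338
grip_force: 0.0
```

```bash
python3 - <<'E'
from plan import *
o=ctrl.get_obs();print(o["tool_pos"],o["tool_rot"])
d=eyes.get_image("wrist"); w=cloud(d); np.savez("w3.npz",w=w,im=d["image"],K=d["K"],T=d["cam_to_world"])
T=d["cam_to_world"];K=d["K"]; p=np.linalg.inv(T)@np.array([.5003,-.424,.07,1]); u=K[0,2]+K[0,0]*p[0]/-p[2]; v=K[1,2]+K[1,1]*-p[1]/-p[2]
cx,cy=int(u),int(v); c=(max(cx-80,0),max(cy-60,0),min(cx+80,512),min(cy+60,384)); print(c); save(d,"w3",c,5)
E
```

```text
[ 0.51729874 -0.39985531  0.25513132] [-2.78802884e+00 -1.44299725e+00  1.80622414e-03]
(179, 125, 339, 245)
```

View pics/w3.png

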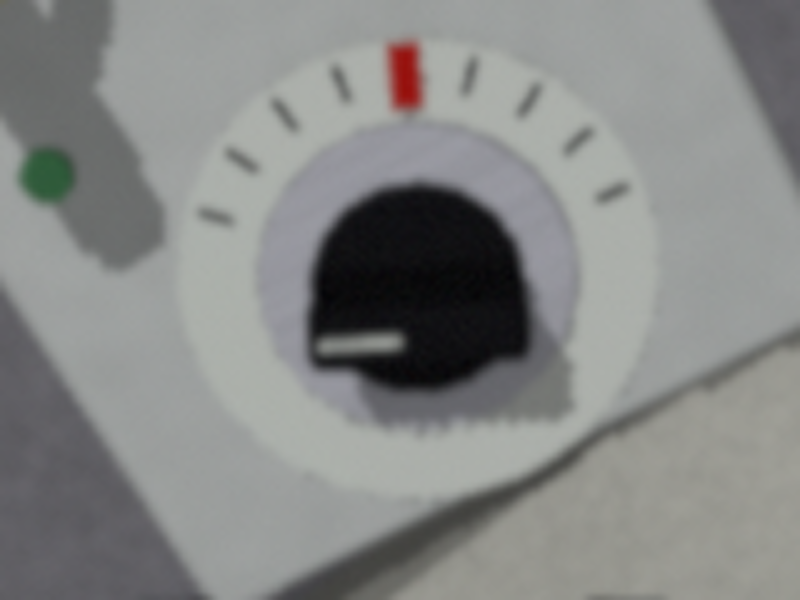

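```bash
python3 - <<'E'
from plan import *
w=np.load("w1.npy"); print("w1 tcp .5002 -.3772 .3180")
for v in range(240,380,12): print(v,w[v,245:275:6].round(3).tolist() if v<260 else w[v,258].round(3))
w=np.load("w3.npz")["w"]; print("w3 tcp .5173 -.3999 .2551")
m=(w[...,2]>.2)&(w[...,2]<.34); P=w[m]; print(m.sum(),P[:,2].min(),P[P[:,2]<P[:,2].min()+.01].mean(0))
d=eyes.get_image("scene"); w=cloud(d); c=ctrl.get_obs()["tool_pos"]
m=(np.hypot(w[...,0]-c[0],w[...,1]-c[1])<.06)&(w[...,2]>.15); print("scene",np.sort(w[m][:,2])[:15].round(3))
E
```

```text
w1 tcp .5002 -.3772 .3180
240 [[0.661, -0.41, -0.0], [0.662, -0.401, -0.001], [0.662, -0.392, 0.0], [0.665, -0.383, -0.002], [0.665, -0.373, -0.0]]
252 [[0.489, -0.375, 0.355], [0.489, -0.373, 0.354], [0.49, -0.37, 0.354], [0.49, -0.368, 0.355], [0.49, -0.365, 0.355]]
264 [ 0.489 -0.37   0.366]
276 [ 0.489 -0.37   0.374]
288 [ 0.489 -0.37   0.382]
300 [ 0.494 -0.37   0.382]
312 [ 0.499 -0.371  0.382]
324 [ 0.505 -0.371  0.382]
336 [ 0.51  -0.372  0.382]
348 [ 0.809 -0.407  0.068]
360 [ 0.811 -0.407  0.089]
372 [ 0.924 -0.42   0.003]
w3 tcp .5173 -.3999 .2551
15857 0.27911986814642953 [ 0.52040826 -0.39490478  0.28582007]
scene [0.282 0.283 0.284 0.284 0.286 0.287 0.288 0.289 0.289 0.289 0.289 0.29
 0.29  0.291 0.292]
```

```bash
python3 - <<'E'
from plan import *
plan([(.5003,-.424,.12,59.5,34,.9,1)])
E
```

```text
18
[-0.03, 0, 0.13, 0, 0, 0.87, 34, -0.03, 0, 0.13, 0, 0, 0.87, 34, -0.03, 0.01, 0.13, 0, 0, 0.88, 34, -0.03, 0.01, 0.13, 0, 0, 0.87, 34, -0.03, 0.01, 0.13, 0, 0, 0.88, 34, -0.02, 0.01, 0.13, 0, 0, 0.87, 34, -0.02, 0.02, 0.13, 0, 0, 0.88, 34, -0.02, 0.02, 0.13, 0, 0.01, 0.87, 34, -0.02, 0.02, 0.13, 0, 0, 0.88, 34, -0.02, 0.02, 0.13, 0, 0.01, 0.87, 34, -0.02, 0.02, 0.13, -0.01, 0.01, 0.88, 34, -0.02, 0.02, 0.13, 0, 0, 0.87, 34, -0.01, 0.03, 0.13, -0.01, 0.01, 0.88, 34, -0.01, 0.03, 0.13, 0, 0, 0.87, 34, -0.01, 0.03, 0.13, -0.01, 0.01, 0.88, 34, 0, 0.03, 0.13, 0, 0, 0.87, 34, -0.01, 0.02, 0.14, -0.01, 0.01, 0.88, 34, 0, 0, 0, 0, 0, 0, 34]
```

```bash
python3 - <<'E'
from plan import *
print(ctrl.get_obs()["q"][5])
plan([(.51,-.412,.18,15,34,.95),(.5003,-.424,.12,59.5,34,.95,2)])
E
```

```text
-0.15592505822513839
21
[-0.02, 0, 0.12, -0.01, 0, -0.88, 34, -0.02, 0, 0.12, 0, 0, -0.88, 34, -0.02, 0, 0.12, -0.01, 0, -0.88, 34, -0.03, 0, 0.12, 0, 0, -0.88, 34, -0.02, 0, 0.12, 0, -0.01, -0.88, 34, -0.02, -0.01, 0.12, -0.01, 0, -0.88, 34, -0.02, -0.01, 0.12, 0, -0.01, -0.88, 34, -0.02, -0.01, 0.13, -0.01, 0, -0.87, 34, -0.03, -0.01, 0.12, 0, -0.01, -0.88, 34, -0.02, -0.02, 0.13, -0.01, 0, -0.87, 34, -0.02, -0.02, 0.11, 0, 0, -0.86, 34, -0.01, -0.02, 0.11, 0, 0, -0.86, 34, -0.01, -0.03, 0.11, 0, 0, -0.86, 34, -0.01, -0.03, 0.11, 0, 0, -0.86, 34, -0.01, -0.03, 0.11, 0, 0, -0.87, 34, -0.01, -0.03, 0.11, 0, 0, -0.86, 34, 0, -0.03, 0.11, 0, 0, -0.87, 34, 0, -0.03, 0.11, 0, 0, -0.86, 34, 0, -0.02, 0.12, 0, 0, -0.87, 34, 0, 0, 0, 0, 0, 0, 34]
[0, 0, 0, 0, 0, 0, 34]
```

Emit:
jog_arm:
  commands: [-0.02, 0, 0.12, -0.01, 0, -0.88, 34, -0.02, 0, 0.12, 0, 0, -0.88, 34, -0.02, 0, 0.12, -0.01, 0, -0.88, 34, -0.03, 0, 0.12, 0, 0, -0.88, 34, -0.02, 0, 0.12, 0, -0.01, -0.88, 34, -0.02, -0.01, 0.12, -0.01, 0, -0.88, 34, -0.02, -0.01, 0.12, 0, -0.01, -0.88, 34, -0.02, -0.01, 0.13, -0.01, 0, -0.87, 34, -0.03, -0.01, 0.12, 0, -0.01, -0.88, 34, -0.02, -0.02, 0.13, -0.01, 0, -0.87, 34, -0.02, -0.02, 0.11, 0, 0, -0.86, 34, -0.01, -0.02, 0.11, 0, 0, -0.86, 34, -0.01, -0.03, 0.11, 0, 0, -0.86, 34, -0.01, -0.03, 0.11, 0, 0, -0.86, 34, -0.01, -0.03, 0.11, 0, 0, -0.87, 34, -0.01, -0.03, 0.11, 0, 0, -0.86, 34, 0, -0.03, 0.11, 0, 0, -0.87, 34, 0, -0.03, 0.11, 0, 0, -0.86, 34, 0, -0.02, 0.12, 0, 0, -0.87, 34, 0, 0, 0, 0, 0, 0, 34]

```text
t: 18.7
tool_pos: [0.5, -0.4238, 0.1193]
tool_rot: [-0.828, -3.03, -0.002]
contact_force: [-0.8, -0.1, -0.6]
opening: 0.0343
grip_force: 0.0
```

```bash
python3 - <<'E'
from plan import *
o=ctrl.get_obs();print(o["tool_pos"],o["tool_rot"],o["contact_force"])
plan([(.5003,-.424,.05,59.5,34,.5,2)])
E
```

```text
[ 0.50003156 -0.42378433  0.11925094] [-8.27978500e-01 -3.02950046e+00 -1.82904176e-03] [-0.80200113 -0.11953967 -0.62634623]
5
[0, 0, 0.38, 0, 0, 0, 34, 0, 0, 0.39, 0, -0.01, -0.01, 34, -0.01, 0, 0.38, 0.01, 0, 0, 34, 0, 0, 0, 0, 0, 0, 34, 0, 0, 0, 0, 0, 0, 34]
```

Emit:
jog_arm:
  commands: [0, 0, 0.38, 0, 0, 0, 34, 0, 0, 0.39, 0, -0.01, -0.01, 34, -0.01, 0, 0.38, 0.01, 0, 0, 34, 0, 0, 0.08, 0, 0, 0, 34, 0, 0, 0.08, 0, 0, 0, 34, 0, 0, 0, 0, 0, 0, 34, 0, 0, 0, 0, 0, 0, 34]

```text
t: 19.58
tool_pos: [0.5029, -0.4258, 0.0448]
tool_rot: [0.823, 3.026, -0.006]
contact_force: [-0.2, -1.0, -0.1]
opening: 0.0338
grip_force: 0.0
```

Emit:
jog_arm:
  commands: [0, 0, 0, 0, 0, 0, 5, 0, 0, 0, 0, 0, 0, 5, 0, 0, 0, 0, 0, 0, 5, 0, 0, 0, 0, 0, 0, 5]

```text
t: 20.08
tool_pos: [0.5024, -0.4264, 0.0447]
tool_rot: [0.823, 3.027, -0.007]
contact_force: [-3.8, -4.7, 4.9]
opening: 0.013
grip_force: 43.2
```

Emit:
jog_arm:
  commands: [0, 0, 0, 0, 0, 0.87, 5, 0, 0, 0, 0, 0, 0.87, 5, 0, 0, 0, 0, 0, 0.87, 5, 0, 0, 0, 0, 0, 0.87, 5, 0, 0, 0, 0, 0, 0.87, 5, 0, 0, 0, 0, 0, 0.87, 5, 0, 0, 0, 0, 0, 0.87, 5, 0, 0, 0, 0, 0, 0.87, 5, 0, 0, 0, 0, 0, 0.87, 5, 0, 0, 0, 0, 0, 0.87, 5, 0, 0, 0, 0, 0, 0.87, 5, 0, 0, 0, 0, 0, 0.87, 5, 0, 0, 0, 0, 0, 0.87, 5, 0, 0, 0, 0, 0, 0.87, 5, 0, 0, 0, 0, 0, 0.87, 5, 0, 0, 0, 0, 0, 0.87, 5, 0, 0, 0, 0, 0, 0.87, 5, 0, 0, 0, 0, 0, 0.87, 5, 0, 0, 0, 0, 0, 0.87, 5, 0, 0, 0, 0, 0, 0, 5]

```text
t: 22.58
tool_pos: [0.5029, -0.4264, 0.0448]
tool_rot: [2.781, 1.445, 0.002]
contact_force: [-1.0, -4.2, 4.4]
opening: 0.013
grip_force: 44.2
```

Emit:
jog_arm:
  commands: [0, 0, 0, 0, 0, 0, 5, 0, 0, 0, 0, 0, 0, 34, 0, 0, 0, 0, 0, 0, 34, 0, 0, 0, 0, 0, 0, 34, 0, 0, -0.5, 0, 0, 0, 34, 0, 0, -0.8, 0, 0, 0, 34, 0, 0, -0.9, 0, 0, 0, 34, 0.5, 0, -0.9, 0, 0, 0, 34, 0, 0, 0, 0, 0, 0, 34, 0, 0, 0, 0, 0, 0, 34]

```text
t: 23.82
tool_pos: [0.5189, -0.3995, 0.2291]
tool_rot: [2.784, 1.447, 0.002]
contact_force: [-1.3, -0.2, 0.1]
opening: 0.0342
grip_force: 0.0
```

```bash
python3 - <<'E'
from plan import *
d=eyes.get_image("wrist"); w=cloud(d); np.savez("w4.npz",w=w,im=d["image"],K=d["K"],T=d["cam_to_world"])
T=d["cam_to_world"];K=d["K"]; p=np.linalg.inv(T)@np.array([.5003,-.424,.07,1]); u=K[0,2]+K[0,0]*p[0]/-p[2]; v=K[1,2]+K[1,1]*-p[1]/-p[2]
cx,cy=int(u),int(v); c=(max(cx-80,0),max(cy-60,0),min(cx+80,512),min(cy+60,384)); print(c); save(d,"w4",c,5)
E
```

```text
(177, 134, 337, 254)
```

View pics/w4.png

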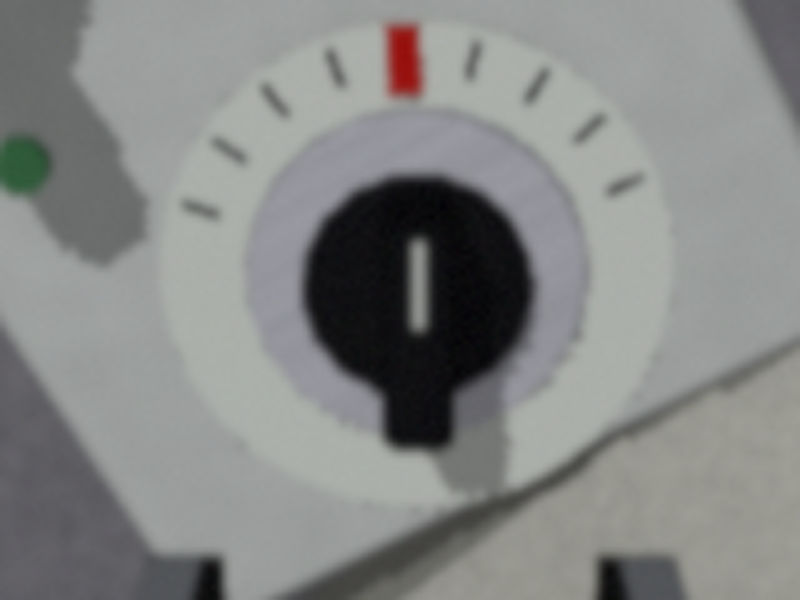

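```bash
python3 - <<'E'
from plan import *
f=np.load("w4.npz"); K,T=f["K"],f["T"]
def ray(u,v,z):
    d=T[:3,:3]@np.array([(u-K[0,2])/K[0,0],-(v-K[1,2])/K[1,1],-1]); return T[:3,3]+d*(z-T[2,3])/d[2]
g=lambda x,y,z: ray(177+(x+.5)/5-.5,134+(y+.5)/5-.5,z)
a,b=g(419,330,.095),g(418,238,.095); print(a,b,"ptr",np.degrees(np.arctan2(*(b-a)[1::-1])))
m=g(404,60,.0535); c=(g(160,262,.053)+g(672,262,.053))/2; print(m,c)
for c in(c,a): print(np.linalg.norm(m[:2]-c[:2]),np.degrees(np.arctan2(m[1]-c[1],m[0]-c[0])))
print(ctrl.get_obs()["tool_pos"],ctrl.get_obs()["q"])
E
```

```text
[ 0.50476085 -0.42247517  0.095     ] [ 0.51486157 -0.40775347  0.095     ] ptr 55.54551931994369
[ 0.52681319 -0.38641358  0.0535    ] [ 0.50427663 -0.42275047  0.053     ]
0.04275822400914933 58.19233359923735
0.042269893469531084 58.553422809930545
[ 0.51835303 -0.39933351  0.22765342] [-7.69905535e-01  1.08302012e-01  1.51909455e+00 -3.40460018e-04
  1.51245719e+00 -1.57036090e-01]
```

```bash
python3 - <<'E'
from plan import *
plan([(.52,-.3,.40,4.8,34,.95),(.50,-.01,.43,4.8,34,.95,2)])
E
```

```text
16
[0.17, -0.12, -0.36, 0, 0, -0.87, 34, 0.18, -0.1, -0.36, 0, 0, -0.87, 34, 0.19, -0.08, -0.36, 0, 0, -0.87, 34, 0.19, -0.07, -0.36, 0, 0, -0.87, 34, 0.2, -0.05, -0.36, 0, 0, -0.87, 34, 0.21, -0.03, -0.36, 0, 0, -0.87, 34, 0.2, -0.02, -0.36, 0.01, 0.01, -0.87, 34, 0.21, 0.01, -0.35, 0, 0, -0.88, 34, 0.81, 0.01, -0.08, 0, 0, 0, 34, 0.81, 0.01, -0.09, 0, 0, 0, 34, 0.81, 0.01, -0.08, 0, 0, 0, 34, 0.8, 0.01, -0.09, 0, 0, 0, 34, 0.81, 0.02, -0.08, 0, 0, 0, 34, 0.8, 0.01, -0.09, 0, 0, 0, 34, 0, 0, 0, 0, 0, 0, 34, 0, 0, 0, 0, 0, 0, 34]
```

Emit:
jog_arm:
  commands: [0.17, -0.12, -0.36, 0, 0, -0.87, 34, 0.18, -0.1, -0.36, 0, 0, -0.87, 34, 0.19, -0.08, -0.36, 0, 0, -0.87, 34, 0.19, -0.07, -0.36, 0, 0, -0.87, 34, 0.2, -0.05, -0.36, 0, 0, -0.87, 34, 0.21, -0.03, -0.36, 0, 0, -0.87, 34, 0.2, -0.02, -0.36, 0.01, 0.01, -0.87, 34, 0.21, 0.01, -0.35, 0, 0, -0.88, 34, 0.85, 0.01, -0.06, 0, 0, 0, 34, 0.85, 0.01, -0.06, 0, 0, 0, 34, 0.85, 0.01, -0.06, 0, 0, 0, 34, 0.85, 0.01, -0.06, 0, 0, 0, 34, 0.85, 0.02, -0.06, 0, 0, 0, 34, 0.85, 0.01, -0.06, 0, 0, 0, 34, 0.85, 0.01, -0.06, 0, 0, 0, 34, 0.85, 0.01, -0.06, 0, 0, 0, 34, 0.85, 0.01, -0.06, 0, 0, 0, 34, 0.7, 0.01, 0, 0, 0, 0, 34, 0, 0, 0, 0, 0, 0, 34, 0, 0, 0, 0, 0, 0, 34]

```text
t: 26.38
tool_pos: [0.485, 0.199, 0.4307]
tool_rot: [2.125, 2.311, -0.005]
contact_force: [0.0, -0.6, 0.3]
opening: 0.0341
grip_force: 0.0
```

```bash
cat > fins.py <<'E'
from plan import *
def fins(cam="wrist",d=None):
    d=d or eyes.get_image(cam); w=cloud(d); hsv=cv2.cvtColor(d["image"],cv2.COLOR_RGB2HSV); out=[]
    m=(hsv[...,0]<16)&(hsv[...,0]>3)&(hsv[...,1]>150)&(w[...,2]>.085)&(w[...,2]<.24)
    n,l,s,ce=cv2.connectedComponentsWithStats(m.astype(np.uint8))
    for i in range(1,n):
        P=w[l==i]
        if len(P)<12: continue
        zt=np.percentile(P[:,2],90)
        if abs(zt-.103)>.012 and abs(zt-.21)>.012: continue
        Q=P[P[:,2]>zt-.005]; rc=cv2.minAreaRect(Q[:,:2].astype(np.float32)); e=np.linalg.eigh(np.cov(Q[:,:2].T))
        v=e[1][:,1]; a=np.degrees(np.arctan2(v[1],v[0]))%180
        # rim colour for look-alike check
        r=cv2.dilate((l==i).astype(np.uint8),np.ones((5,5)))-(l==i); sat=np.median(hsv[...,1][r>0])
        out.append(dict(c=np.array(rc[0]),ang=a,z=zt,size=np.sort(rc[1]),px=ce[i],sat=sat))
        print(np.round(rc[0],4),"ang",a.round(1),"z",zt.round(3),"size",np.sort(rc[1]).round(3),"px",ce[i].round(),len(P),"sat",sat)
    return out
E
python3 - <<'E'
from fins import *
d=eyes.get_image("wrist"); save(d,"w5",None,1.5); fins(d=d); w=cloud(d); hsv=cv2.cvtColor(d["image"],cv2.COLOR_RGB2HSV)
m=(w[...,2]>.161)&(w[...,2]<.172)&(hsv[...,1]>90)&(w[...,0]>.55); P=w[m]
A=np.polyfit(P[:,1],P[:,0],1); print("bar x=",A,P[:,1].min(),P[:,1].max(),P[:,0].std())
m=(w[...,2]>.16)&(w[...,2]<.185)&(hsv[...,2]<60)&(w[...,0]>.55); P=w[m]
for q in(P[P[:,1]>.06],P[P[:,1]<.06]):
  if len(q)>5: print("post",len(q),cv2.minAreaRect(q[:,:2].astype(np.float32)))
print(ctrl.get_obs()["tool_pos"])
E
```

```text
[0.379  0.3122] ang 123.8 z 0.102 size [0.012 0.045] px [187.  42.] 379 sat 71.0
[0.4692 0.2246] ang 54.3 z 0.102 size [0.012 0.045] px [249. 114.] 284 sat 41.0
[0.3344 0.1359] ang 155.3 z 0.102 size [0.012 0.044] px [155. 166.] 313 sat 139.0
[0.4341 0.1226] ang 84.6 z 0.102 size [0.011 0.044] px [221. 180.] 246 sat 57.0
[0.3401 0.0254] ang 155.9 z 0.102 size [0.011 0.045] px [160. 233.] 301 sat 140.0
[0.4509 0.0027] ang 142.8 z 0.102 size [0.012 0.045] px [230. 251.] 256 sat 129.0
[ 0.4599 -0.067 ] ang 107.5 z 0.102 size [0.012 0.043] px [231. 287.] 209 sat 103.0
bar x= [-0.08643238  0.63623377] -0.030098805359291547 0.2928105672922322 0.008585037238888314
post 421 ((0.612318754196167, 0.28844019770622253), (0.02911951206624508, 0.01813368871808052), 5.374937534332275)
[0.4850692  0.19859361 0.43115432]
```

View pics/w5.png

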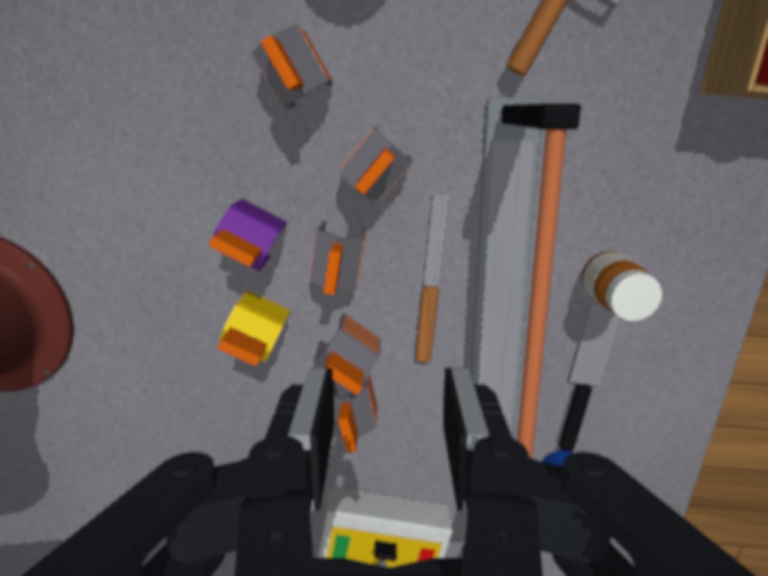

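```bash
python3 - <<'E'
from plan import *
plan([(.469,.2246,.14,-35.7,32,.95),(.469,.2246,.041,-35.7,32,.6,1),(.469,.2246,.041,-35.7,2,.5,3)])
E
```

```text
16
[0.06, -0.03, 0.61, 0, 0, 0.88, 32, 0.06, -0.03, 0.61, 0, 0, 0.88, 32, 0.05, -0.04, 0.61, 0, 0.01, 0.88, 32, 0.05, -0.04, 0.6, 0, 0, 0.88, 32, 0.04, -0.05, 0.61, 0, 0.01, 0.88, 32, 0.04, -0.05, 0.6, 0, 0, 0.89, 32, 0.04, -0.06, 0.61, 0.01, 0.01, 0.88, 32, 0.03, -0.05, 0.6, 0, 0, 0.89, 32, 0, 0, 0.55, 0, 0, 0, 32, 0, 0, 0.55, 0, 0, 0, 32, 0, 0, 0.55, 0, 0, 0, 32, 0, 0, 0, 0, 0, 0, 32, 0, 0, 0, 0, 0, 0, 2, 0, 0, 0, 0, 0, 0, 2, 0, 0, 0, 0, 0, 0, 2, 0, 0, 0, 0, 0, 0, 2]
```

Emit:
jog_arm:
  commands: [0.06, -0.03, 0.61, 0, 0, 0.88, 32, 0.06, -0.03, 0.61, 0, 0, 0.88, 32, 0.05, -0.04, 0.61, 0, 0.01, 0.88, 32, 0.05, -0.04, 0.6, 0, 0, 0.88, 32, 0.04, -0.05, 0.61, 0, 0.01, 0.88, 32, 0.04, -0.05, 0.6, 0, 0, 0.89, 32, 0.04, -0.06, 0.61, 0.01, 0.01, 0.88, 32, 0.03, -0.05, 0.6, 0, 0, 0.89, 32, 0, 0, 0.55, 0, 0, 0, 32, 0, 0, 0.55, 0, 0, 0, 32, 0, 0, 0.55, 0, 0, 0, 32, 0, 0, 0, 0, 0, 0, 32, 0, 0, 0, 0, 0, 0, 2, 0, 0, 0, 0, 0, 0, 2, 0, 0, 0, 0, 0, 0, 2, 0, 0, 0, 0, 0, 0, 2]
  newtons: 60

```text
t: 28.42
tool_pos: [0.4711, 0.2263, 0.044]
tool_rot: [2.793, 1.435, 0.008]
contact_force: [0.3, -1.3, 4.0]
opening: 0.0114
grip_force: 62.4
```

```bash
cat >> plan.py <<'E'
U=np.array([-.0866,.9962]); MID=np.array([.6314,.0612])
def at(s): return MID+s*U
E
python3 - <<'E'
from plan import *
o=ctrl.get_obs(); print(o["tool_pos"],o["grip_force"],o["opening"]); z=o["tool_pos"][2]; x,y=at(.08); print(x,y)
plan([(*o["tool_pos"][:2],z+.2,None,2,.8),(x,y,z+.205,5,2,.8,3)])
E
```

```text
[0.47111793 0.22625286 0.04401858] 62.40684986114502 0.011404501500209179
0.6244719999999999 0.140896
17
[0, 0, -0.67, 0.01, -0.01, 0, 2, 0, 0, -0.67, 0.01, -0.01, 0, 2, 0, 0, -0.66, 0, -0.01, 0, 2, 0, 0, -0.67, 0.01, 0, 0, 2, 0.01, 0.01, -0.66, 0, -0.01, 0, 2, 0.04, 0.32, -0.01, 0, 0, -0.79, 2, 0.01, 0.32, -0.01, 0, 0, -0.79, 2, -0.02, 0.33, -0.01, 0, 0, -0.79, 2, -0.04, 0.32, -0.01, 0, 0, -0.79, 2, -0.07, 0.32, -0.01, 0, 0, -0.79, 2, -0.09, 0.31, -0.01, 0, 0, -0.79, 2, -0.11, 0.3, -0.01, 0, 0, -0.78, 2, -0.14, 0.3, -0.01, 0, 0, -0.79, 2, -0.16, 0.28, -0.01, 0, 0, -0.78, 2, 0, 0, 0, 0, 0, 0, 2, 0, 0, 0, 0, 0, 0, 2, 0, 0, 0, 0, 0, 0, 2]
```

Emit:
jog_arm:
  commands: [0, 0, -0.67, 0.01, -0.01, 0, 2, 0, 0, -0.67, 0.01, -0.01, 0, 2, 0, 0, -0.66, 0, -0.01, 0, 2, 0, 0, -0.67, 0.01, 0, 0, 2, 0.01, 0.01, -0.66, 0, -0.01, 0, 2, 0.04, 0.32, -0.01, 0, 0, -0.79, 2, 0.01, 0.32, -0.01, 0, 0, -0.79, 2, -0.02, 0.33, -0.01, 0, 0, -0.79, 2, -0.04, 0.32, -0.01, 0, 0, -0.79, 2, -0.07, 0.32, -0.01, 0, 0, -0.79, 2, -0.09, 0.31, -0.01, 0, 0, -0.79, 2, -0.11, 0.3, -0.01, 0, 0, -0.78, 2, -0.14, 0.3, -0.01, 0, 0, -0.79, 2, -0.16, 0.28, -0.01, 0, 0, -0.78, 2, 0, 0, 0, 0, 0, 0, 2, 0, 0, 0, 0, 0, 0, 2, 0, 0, 0, 0, 0, 0, 2]

```text
t: 30.55
tool_pos: [0.623, 0.1411, 0.2473]
tool_rot: [-2.121, -2.315, 0.004]
contact_force: [-0.1, -0.3, -1.8]
opening: 0.0112
grip_force: 61.5
```

```bash
python3 - <<'E'
from fins import *
o=ctrl.get_obs(); print(o["tool_pos"],o["grip_force"],o["opening"])
d=eyes.get_image("wrist"); save(d,"w6",None,1.2); w=cloud(d); hsv=cv2.cvtColor(d["image"],cv2.COLOR_RGB2HSV)
m=(w[...,2]>.157)&(w[...,2]<.172)&(hsv[...,1]>110)&(w[...,0]>.55)&(w[...,0]<.68); P=w[m]; A=np.polyfit(P[:,1],P[:,0],1); print("bar",A,P[:,1].min(),P[:,1].max())
x,y=at(.08)
plan([(x,y,.151,5,2,.4,2)])
E
```

```text
[0.62302904 0.14114629 0.2472503 ] 61.5281081199646 0.011191762173390076
bar [-0.08313916  0.63728447] -0.045452969615721595 0.27060496385621646
7
[0, 0.01, 0.32, -0.01, 0, 0, 2, 0, 0, 0.32, 0, 0, 0, 2, 0, 0.01, 0.32, -0.01, 0, 0, 2, 0, 0, 0.32, 0, 0, 0, 2, 0, 0, 0.33, -0.01, 0, 0, 2, 0, 0, 0, 0, 0, 0, 2, 0, 0, 0, 0, 0, 0, 2]
```

View pics/w6.png

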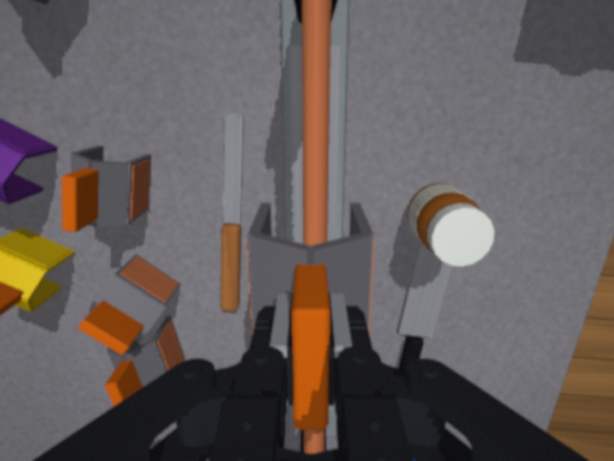

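Emit:
jog_arm:
  commands: [0, 0.02, 0.32, -0.01, 0, 0, 2, 0, 0, 0.32, 0, 0, 0, 2, 0, 0.01, 0.32, -0.01, 0, 0, 2, 0, 0, 0.32, 0, 0, 0, 2, 0, 0, 0.33, -0.01, 0, 0, 2, 0, 0, 0, 0, 0, 0, 2, 0, 0, 0, 0, 0, 0, 2]

```text
t: 31.48
tool_pos: [0.6255, 0.1407, 0.1503]
tool_rot: [2.122, 2.315, 0.0]
contact_force: [0.1, -0.7, -1.3]
opening: 0.0112
grip_force: 62.4
```

Release and rise, moving toward a look-down pose.

Emit:
jog_arm:
  commands: [0, 0, 0.04, 0, 0, 0, 2, 0, 0, 0, 0, 0, 0, 2, 0, 0, 0, 0, 0, 0, 32, 0, 0, 0, 0, 0, 0, 32, 0, 0, 0, 0, 0, 0, 32, 0, 0, -0.4, 0, 0, 0, 32, 0, 0, -0.7, 0, 0, 0, 32, 0, 0, -0.8, 0, 0, 0, 32, 0.5, -0.5, -0.8, 0, 0, 0, 32, 0.5, -0.5, -0.8, 0, 0, 0, 32, 0.5, -0.5, -0.4, 0, 0, 0, 32, 0, 0, 0, 0, 0, 0, 32, 0, 0, 0, 0, 0, 0, 32]

```text
t: 33.1
tool_pos: [0.5294, 0.2211, 0.3788]
tool_rot: [2.122, 2.316, -0.002]
contact_force: [0.5, 0.6, 0.2]
opening: 0.0319
grip_force: 0.0
```

```bash
python3 - <<'E'
from fins import *
o=ctrl.get_obs(); print(o["tool_pos"],o["t"])
F=fins(); 
f=[g for g in F if g["z"]<.12 and abs(g["c"]-[.379,.312]).max()<.03]
if f:
  f=f[0]; h=f["ang"]-90; x,y=f["c"]
  plan([(x,y,.14,h,32,.95),(x,y,.041,h,32,.6,1),(x,y,.041,h,2,.5,3)])
E
```

```text
[0.52937961 0.22108879 0.37879283] 33.1
[0.379  0.3128] ang 124.0 z 0.102 size [0.012 0.046] px [142.  55.] 509 sat 112.0
[0.3344 0.1362] ang 155.1 z 0.102 size [0.012 0.045] px [112. 189.] 421 sat 128.5
[0.4342 0.1226] ang 84.6 z 0.102 size [0.012 0.045] px [185. 204.] 325 sat 85.5
[0.6258 0.1396] ang 94.5 z 0.208 size [0.012 0.044] px [337. 238.] 838 sat 77.0
[0.3404 0.0252] ang 156.5 z 0.102 size [0.012 0.045] px [120. 260.] 390 sat 114.5
[0.4353 0.0143] ang 64.6 z 0.102 size [0.005 0.01 ] px [184. 272.] 43 sat 79.0
14
[0.29, -0.39, 0.66, 0, 0, -0.85, 32, 0.32, -0.37, 0.66, 0, 0, -0.84, 32, 0.35, -0.34, 0.66, -0.01, 0, -0.85, 32, 0.38, -0.31, 0.66, -0.01, 0, -0.84, 32, 0.41, -0.27, 0.66, 0, 0, -0.85, 32, 0.43, -0.24, 0.67, -0.01, 0.01, -0.84, 32, 0, 0, 0.55, 0, 0, 0, 32, 0, 0, 0.55, 0, 0, 0, 32, 0, 0, 0.55, 0, 0, 0, 32, 0, 0, 0, 0, 0, 0, 32, 0, 0, 0, 0, 0, 0, 2, 0, 0, 0, 0, 0, 0, 2, 0, 0, 0, 0, 0, 0, 2, 0, 0, 0, 0, 0, 0, 2]
```

Emit:
jog_arm:
  commands: [0.29, -0.39, 0.66, 0, 0, -0.85, 32, 0.32, -0.37, 0.66, 0, 0, -0.84, 32, 0.35, -0.34, 0.66, -0.01, 0, -0.85, 32, 0.38, -0.31, 0.66, -0.01, 0, -0.84, 32, 0.41, -0.27, 0.66, 0, 0, -0.85, 32, 0.43, -0.24, 0.67, -0.01, 0.01, -0.84, 32, 0, 0, 0.55, 0, 0, 0, 32, 0, 0, 0.55, 0, 0, 0, 32, 0, 0, 0.55, 0, 0, 0, 32, 0, 0, 0, 0, 0, 0, 32, 0, 0, 0, 0, 0, 0, 2, 0, 0, 0, 0, 0, 0, 2, 0, 0, 0, 0, 0, 0, 2, 0, 0, 0, 0, 0, 0, 2]

```text
t: 34.9
tool_pos: [0.3799, 0.3137, 0.0431]
tool_rot: [1.473, 2.772, 0.005]
contact_force: [0.1, 0.1, -0.8]
opening: 0.0112
grip_force: 62.1
```

```bash
cat >> plan.py <<'E'
def carry(s):
    o=ctrl.get_obs(); print(o["tool_pos"],o["grip_force"],o["opening"]); z=o["tool_pos"][2]; x,y=at(s); p=o["tool_pos"]
    plan([(p[0],p[1],z+.2,None,2,.8),(x,y,z+.205,5,2,.8,3)])
E
python3 -c "
from plan import *
carry(.16)"
```

```text
[0.37991443 0.31369288 0.04307962] 62.056885957717896 0.011242439664747531
15
[0, 0, -0.67, 0.01, 0, 0, 2, 0, 0, -0.67, 0.01, 0, 0, 2, 0, 0, -0.66, 0.01, 0, 0, 2, 0, 0, -0.67, 0.01, 0, 0, 2, 0, 0.01, -0.66, 0, 0, 0, 2, -0.5, 0.34, -0.01, 0, 0, 0.72, 2, -0.47, 0.38, -0.01, 0, 0, 0.72, 2, -0.45, 0.41, -0.01, 0, 0, 0.73, 2, -0.41, 0.45, -0.01, 0, 0, 0.72, 2, -0.38, 0.47, -0.02, 0, 0, 0.73, 2, -0.35, 0.5, -0.01, 0, 0, 0.72, 2, -0.31, 0.53, -0.02, 0, 0, 0.73, 2, 0, 0, 0, 0, 0, 0, 2, 0, 0, 0, 0, 0, 0, 2, 0, 0, 0, 0, 0, 0, 2]
```

Emit:
jog_arm:
  commands: [0, 0, -0.67, 0.01, 0, 0, 2, 0, 0, -0.67, 0.01, 0, 0, 2, 0, 0, -0.66, 0.01, 0, 0, 2, 0, 0, -0.67, 0.01, 0, 0, 2, 0, 0.01, -0.66, 0, 0, 0, 2, -0.5, 0.34, -0.01, 0, 0, 0.72, 2, -0.47, 0.38, -0.01, 0, 0, 0.72, 2, -0.45, 0.41, -0.01, 0, 0, 0.73, 2, -0.41, 0.45, -0.01, 0, 0, 0.72, 2, -0.38, 0.47, -0.02, 0, 0, 0.73, 2, -0.35, 0.5, -0.01, 0, 0, 0.72, 2, -0.31, 0.53, -0.02, 0, 0, 0.73, 2, 0, 0, 0, 0, 0, 0, 2, 0, 0, 0, 0, 0, 0, 2]

```text
t: 36.65
tool_pos: [0.6171, 0.2208, 0.2474]
tool_rot: [-2.122, -2.316, 0.002]
contact_force: [0.1, 0.4, -1.5]
opening: 0.0112
grip_force: 62.0
```

```bash
cat >> plan.py <<'E'
def lower(s,zg):
    o=ctrl.get_obs(); print(o["tool_pos"],o["grip_force"],o["opening"]); x,y=at(s)
    d=eyes.get_image("wrist"); w=cloud(d); hsv=cv2.cvtColor(d["image"],cv2.COLOR_RGB2HSV)
    m=(hsv[...,0]<16)&(hsv[...,0]>3)&(hsv[...,1]>150)&(w[...,2]>.23)&(w[...,2]<.4)&(np.hypot(w[...,0]-x,w[...,1]-y)<.05); P=w[m]
    if len(P)>20:
        zt=np.percentile(P[:,2],90); r=cv2.minAreaRect(P[P[:,2]>zt-.006][:,:2].astype(np.float32)); print("held fin",r,"z",zt,"-tcp",zt-o["tool_pos"][2])
    print("target",x,y); plan([(x,y,zg+.107,5,2,.4,2)])
E
python3 -c "
from plan import *
lower(.16,.043)"
```

```text
[0.61709319 0.22081621 0.24737332] 61.96606636047363 0.0111535752310026
held fin ((0.5971858501434326, 0.2196638584136963), (0.05344993993639946, 0.046542003750801086), 6.451825141906738) z 0.30649520775615935 -tcp 0.05912188768497406
target 0.617544 0.220592
7
[0, 0, 0.33, 0, 0, 0, 2, 0, 0, 0.32, 0, 0, 0, 2, 0, 0, 0.33, 0, 0, 0, 2, 0, 0.01, 0.32, -0.01, 0, 0, 2, -0.01, 0, 0.33, 0, 0, 0.01, 2, 0, 0, 0, 0, 0, 0, 2, 0, 0, 0, 0, 0, 0, 2]
```

Emit:
jog_arm:
  commands: [0, 0, 0.33, 0, 0, 0, 2, 0, 0, 0.32, 0, 0, 0, 2, 0, 0, 0.33, 0, 0, 0, 2, 0, 0.01, 0.32, -0.01, 0, 0, 2, -0.01, 0, 0.33, 0, 0, 0.01, 2, 0, 0, 0.04, 0, 0, 0, 2, 0, 0, 0, 0, 0, 0, 2, 0, 0, 0, 0, 0, 0, 32, 0, 0, 0, 0, 0, 0, 32, 0, 0, 0, 0, 0, 0, 32, 0, 0, -0.4, 0, 0, 0, 32, 0, 0, -0.7, 0, 0, 0, 32, 0, 0, -0.8, 0, 0, 0, 32, 0, -0.5, -0.8, 0, 0, 0, 32, 0, -0.5, -0.8, 0, 0, 0, 32, 0, -0.5, -0.4, 0, 0, 0, 32, 0, 0, 0, 0, 0, 0, 32, 0, 0, 0, 0, 0, 0, 32]

```text
t: 38.95
tool_pos: [0.5286, 0.2123, 0.3801]
tool_rot: [2.124, 2.315, -0.002]
contact_force: [1.0, -0.4, -0.3]
opening: 0.0318
grip_force: 0.0
```

```bash
cat >> fins.py <<'E'
def pick(x0,y0):
    o=ctrl.get_obs(); print(o["tool_pos"],o["t"])
    f=[g for g in fins() if g["z"]<.12 and np.abs(g["c"]-[x0,y0]).max()<.03 and g["size"][1]>.035]
    if f:
        f=f[0]; h=f["ang"]-90; x,y=f["c"]
        plan([(x,y,.14,h,32,.95),(x,y,.041,h,32,.6,1),(x,y,.041,h,2,.5,3)])
E
python3 -c "
from fins import *
pick(.434,.1226)"
```

```text
[0.52857895 0.21232828 0.38010268] 38.95
[0.6181 0.2206] ang 94.0 z 0.208 size [0.012 0.046] px [343. 162.] 1001 sat 76.0
[0.3343 0.1369] ang 155.0 z 0.102 size [0.012 0.045] px [113. 183.] 417 sat 128.5
[0.4341 0.1226] ang 84.7 z 0.102 size [0.012 0.045] px [186. 198.] 324 sat 90.0
[0.6258 0.1395] ang 94.1 z 0.208 size [0.012 0.045] px [338. 234.] 932 sat 81.0
[0.3403 0.0257] ang 156.8 z 0.102 size [0.012 0.045] px [121. 254.] 391 sat 110.0
[0.4362 0.0138] ang 72.3 z 0.102 size [0.007 0.009] px [185. 266.] 54 sat 85.0
13
[-0.27, -0.34, 0.8, 0, 0, 0.36, 32, -0.28, -0.33, 0.8, -0.01, 0, 0.36, 32, -0.29, -0.32, 0.8, 0, 0, 0.36, 32, -0.31, -0.3, 0.8, -0.01, 0.01, 0.35, 32, -0.31, -0.3, 0.79, 0, 0.01, 0.36, 32, 0, 0, 0.55, 0, 0, 0, 32, 0, 0, 0.55, 0, 0, 0, 32, -0.01, 0, 0.55, 0, 0, 0, 32, 0, 0, 0, 0, 0, 0, 32, 0, 0, 0, 0, 0, 0, 2, 0, 0, 0, 0, 0, 0, 2, 0, 0, 0, 0, 0, 0, 2, 0, 0, 0, 0, 0, 0, 2]
```

Emit:
jog_arm:
  commands: [-0.27, -0.34, 0.8, 0, 0, 0.36, 32, -0.28, -0.33, 0.8, -0.01, 0, 0.36, 32, -0.29, -0.32, 0.8, 0, 0, 0.36, 32, -0.31, -0.3, 0.8, -0.01, 0.01, 0.35, 32, -0.31, -0.3, 0.79, 0, 0.01, 0.36, 32, 0, 0, 0.55, 0, 0, 0, 32, 0, 0, 0.55, 0, 0, 0, 32, -0.01, 0, 0.55, 0, 0, 0, 32, 0, 0, 0, 0, 0, 0, 32, 0, 0, 0, 0, 0, 0, 2, 0, 0, 0, 0, 0, 0, 2, 0, 0, 0, 0, 0, 0, 2, 0, 0, 0, 0, 0, 0, 2]

```text
t: 40.62
tool_pos: [0.435, 0.1228, 0.0435]
tool_rot: [2.321, 2.115, 0.006]
contact_force: [0.4, 0.3, -1.2]
opening: 0.0111
grip_force: 61.9
```

```bash
python3 -c "
from plan import *
carry(0)"
```

```text
[0.43501751 0.12281402 0.04345375] 61.93244218826294 0.011075549476242643
13
[0, 0, -0.67, 0.01, 0, 0, 2, 0, 0, -0.67, 0.01, 0, 0, 2, 0, 0, -0.66, 0, -0.01, 0, 2, 0, 0, -0.67, 0.01, 0, 0, 2, 0, 0.01, -0.66, 0, -0.01, 0, 2, -0.14, 0.67, -0.02, 0, 0, -0.36, 2, -0.17, 0.66, -0.02, 0, 0, -0.36, 2, -0.19, 0.66, -0.02, 0, 0, -0.36, 2, -0.21, 0.65, -0.01, 0, 0, -0.36, 2, -0.24, 0.65, -0.02, 0, 0, -0.36, 2, 0, 0, 0, 0, 0, 0, 2, 0, 0, 0, 0, 0, 0, 2, 0, 0, 0, 0, 0, 0, 2]
```

Emit:
jog_arm:
  commands: [0, 0, -0.67, 0.01, 0, 0, 2, 0, 0, -0.67, 0.01, 0, 0, 2, 0, 0, -0.66, 0, -0.01, 0, 2, 0, 0, -0.67, 0.01, 0, 0, 2, 0, 0.01, -0.66, 0, -0.01, 0, 2, -0.14, 0.67, -0.02, 0, 0, -0.36, 2, -0.17, 0.66, -0.02, 0, 0, -0.36, 2, -0.19, 0.66, -0.02, 0, 0, -0.36, 2, -0.21, 0.65, -0.01, 0, 0, -0.36, 2, -0.24, 0.65, -0.02, 0, 0, -0.36, 2, 0, 0, 0, 0, 0, 0, 2, 0, 0, 0, 0, 0, 0, 2, 0, 0, 0, 0, 0, 0, 2]

```text
t: 42.25
tool_pos: [0.6307, 0.0618, 0.2483]
tool_rot: [-2.122, -2.316, 0.001]
contact_force: [0.1, 0.9, -0.3]
opening: 0.0114
grip_force: 62.0
```

```bash
python3 -c "
from plan import *
lower(0,.0435)"
```

```text
[0.63071173 0.06180922 0.24829479] 61.99890375137329 0.011404037956346248
held fin ((0.6311107873916626, 0.06180630624294281), (0.012473109178245068, 0.046641238033771515), 5.727391719818115) z 0.3067245976766982 -tcp 0.05842980406086176
target 0.6314 0.0612
7
[0, 0, 0.33, 0, 0, 0, 2, 0, 0, 0.33, 0, 0, 0, 2, 0, 0, 0.32, 0, 0, 0, 2, 0, 0, 0.33, 0, 0, 0, 2, -0.01, 0.01, 0.32, 0, 0, 0, 2, 0, 0, 0, 0, 0, 0, 2, 0, 0, 0, 0, 0, 0, 2]
```

Emit:
jog_arm:
  commands: [0, 0, 0.33, 0, 0, 0, 2, 0, 0, 0.33, 0, 0, 0, 2, 0, 0, 0.32, 0, 0, 0, 2, 0, 0, 0.33, 0, 0, 0, 2, -0.01, 0.01, 0.32, 0, 0, 0, 2, 0, 0, 0.04, 0, 0, 0, 2, 0, 0, 0, 0, 0, 0, 2, 0, 0, 0, 0, 0, 0, 32, 0, 0, 0, 0, 0, 0, 32, 0, 0, 0, 0, 0, 0, 32, 0, 0, -0.4, 0, 0, 0, 32, 0, 0, -0.7, 0, 0, 0, 32, 0, 0, -0.8, 0, 0, 0, 32, 0.5, -0.4, -0.8, 0, 0, 0, 32, 0.5, -0.4, -0.8, 0, 0, 0, 32, 0.5, -0.4, -0.4, 0, 0, 0, 32, 0, 0, 0, 0, 0, 0, 32, 0, 0, 0, 0, 0, 0, 32]

```text
t: 44.55
tool_pos: [0.5528, 0.1439, 0.3807]
tool_rot: [-2.122, -2.315, 0.003]
contact_force: [0.5, 0.8, -0.8]
opening: 0.032
grip_force: 0.0
```

```bash
python3 -c "
from fins import *
pick(.451,.003)"
```

```text
[0.55276601 0.14393485 0.38065636] 44.55
[0.6184 0.2205] ang 94.7 z 0.208 size [0.012 0.044] px [332.  87.] 873 sat 54.0
[0.3347 0.1366] ang 155.0 z 0.102 size [0.011 0.045] px [ 92. 131.] 448 sat 132.0
[0.626  0.1395] ang 94.7 z 0.208 size [0.012 0.045] px [326. 171.] 892 sat 74.0
[0.3408 0.0259] ang 157.1 z 0.102 size [0.012 0.046] px [102. 210.] 412 sat 126.0
[0.6323 0.0606] ang 95.1 z 0.208 size [0.012 0.045] px [322. 235.] 665 sat 61.0
[0.4514 0.0025] ang 145.9 z 0.102 size [0.012 0.045] px [181. 231.] 383 sat 100.0
[ 0.4582 -0.0581] ang 94.7 z 0.102 size [0.011 0.026] px [183. 267.] 138 sat 100.0
18
[-0.22, -0.19, 0.4, 0, 0, -0.89, 32, -0.2, -0.21, 0.4, 0, 0, -0.89, 32, -0.18, -0.22, 0.4, 0, 0, -0.89, 32, -0.16, -0.24, 0.4, 0, 0, -0.89, 32, -0.14, -0.25, 0.4, -0.01, 0, -0.89, 32, -0.12, -0.26, 0.4, 0, 0, -0.89, 32, -0.1, -0.27, 0.4, -0.01, 0, -0.89, 32, -0.07, -0.28, 0.4, 0, 0, -0.89, 32, -0.04, -0.29, 0.4, -0.01, -0.01, -0.89, 32, -0.02, -0.29, 0.4, 0, 0, -0.88, 32, 0, 0, 0.55, 0, 0, 0, 32, 0, 0, 0.55, 0, 0, 0, 32, 0, 0, 0.55, 0, 0, 0, 32, 0, 0, 0, 0, 0, 0, 32, 0, 0, 0, 0, 0, 0, 2, 0, 0, 0, 0, 0, 0, 2, 0, 0, 0, 0, 0, 0, 2, 0, 0, 0, 0, 0, 0, 2]
```

Emit:
jog_arm:
  commands: [-0.22, -0.19, 0.4, 0, 0, -0.89, 32, -0.2, -0.21, 0.4, 0, 0, -0.89, 32, -0.18, -0.22, 0.4, 0, 0, -0.89, 32, -0.16, -0.24, 0.4, 0, 0, -0.89, 32, -0.14, -0.25, 0.4, -0.01, 0, -0.89, 32, -0.12, -0.26, 0.4, 0, 0, -0.89, 32, -0.1, -0.27, 0.4, -0.01, 0, -0.89, 32, -0.07, -0.28, 0.4, 0, 0, -0.89, 32, -0.04, -0.29, 0.4, -0.01, -0.01, -0.89, 32, -0.02, -0.29, 0.4, 0, 0, -0.88, 32, 0, 0, 0.55, 0, 0, 0, 32, 0, 0, 0.55, 0, 0, 0, 32, 0, 0, 0.55, 0, 0, 0, 32, 0, 0, 0, 0, 0, 0, 32, 0, 0, 0, 0, 0, 0, 2, 0, 0, 0, 0, 0, 0, 2, 0, 0, 0, 0, 0, 0, 2, 0, 0, 0, 0, 0, 0, 2]

```text
t: 46.85
tool_pos: [0.4529, 0.0033, 0.0434]
tool_rot: [0.919, 3.001, 0.003]
contact_force: [0.2, 0.1, -0.6]
opening: 0.0115
grip_force: 62.0
```

```bash
python3 -c "
from plan import *
carry(-.08)"
```

```text
[0.45290824 0.00327745 0.04341949] 62.00022339820862 0.011474920401536097
20
[0, 0, -0.67, 0, 0.01, 0, 2, 0, 0, -0.67, 0.01, 0, 0, 2, 0, 0, -0.66, 0, 0.01, 0, 2, 0, 0, -0.67, 0.01, 0, 0, 2, 0, 0.01, -0.66, 0, 0.01, 0, 2, -0.23, 0.12, -0.01, 0, 0, 0.74, 2, -0.22, 0.14, -0.01, 0, 0, 0.74, 2, -0.21, 0.15, -0.01, 0, 0, 0.74, 2, -0.2, 0.17, -0.01, 0, 0, 0.74, 2, -0.19, 0.18, -0.01, 0, 0, 0.74, 2, -0.17, 0.19, -0.01, 0, 0, 0.74, 2, -0.16, 0.21, 0, 0, 0, 0.74, 2, -0.14, 0.22, -0.01, 0, 0, 0.74, 2, -0.13, 0.23, 0, 0, 0, 0.74, 2, -0.11, 0.23, -0.01, 0, 0, 0.74, 2, -0.09, 0.24, 0, 0, 0, 0.74, 2, -0.07, 0.25, -0.01, 0, -0.01, 0.75, 2, 0, 0, 0, 0, 0, 0, 2, 0, 0, 0, 0, 0, 0, 2, 0, 0, 0, 0, 0, 0, 2]
```

Emit:
jog_arm:
  commands: [0, 0, -0.67, 0, 0.01, 0, 2, 0, 0, -0.67, 0.01, 0, 0, 2, 0, 0, -0.66, 0, 0.01, 0, 2, 0, 0, -0.67, 0.01, 0, 0, 2, 0, 0.01, -0.66, 0, 0.01, 0, 2, -0.23, 0.12, -0.01, 0, 0, 0.74, 2, -0.22, 0.14, -0.01, 0, 0, 0.74, 2, -0.21, 0.15, -0.01, 0, 0, 0.74, 2, -0.2, 0.17, -0.01, 0, 0, 0.74, 2, -0.19, 0.18, -0.01, 0, 0, 0.74, 2, -0.17, 0.19, -0.01, 0, 0, 0.74, 2, -0.16, 0.21, 0, 0, 0, 0.74, 2, -0.14, 0.22, -0.01, 0, 0, 0.74, 2, -0.13, 0.23, 0, 0, 0, 0.74, 2, -0.11, 0.23, -0.01, 0, 0, 0.74, 2, -0.09, 0.24, 0, 0, 0, 0.74, 2, -0.07, 0.25, -0.01, 0, -0.01, 0.75, 2, 0, 0, 0, 0, 0, 0, 2, 0, 0, 0, 0, 0, 0, 2, 0, 0, 0, 0, 0, 0, 2]

```text
t: 49.35
tool_pos: [0.6379, -0.0186, 0.2479]
tool_rot: [-2.122, -2.316, 0.001]
contact_force: [-0.6, -0.2, -0.6]
opening: 0.0109
grip_force: 61.9
```

```bash
python3 -c "
from plan import *
lower(-.08,.0435)"
```

```text
[ 0.63786963 -0.01857897  0.24786009] 61.88315749168396 0.010902860030258392
held fin ((0.6381762027740479, -0.017074182629585266), (0.012499386444687843, 0.0468904934823513), 5.845240116119385) z 0.30652448561698387 -tcp 0.05866439499624121
target 0.638328 -0.018496000000000005
7
[0, 0, 0.32, 0, 0, 0, 2, 0, 0, 0.33, 0, 0, 0, 2, 0, 0, 0.32, 0, 0, 0, 2, 0, 0, 0.33, -0.01, 0, 0, 2, 0, 0.01, 0.32, 0, 0, 0, 2, 0, 0, 0, 0, 0, 0, 2, 0, 0, 0, 0, 0, 0, 2]
```

Emit:
jog_arm:
  commands: [0, 0, 0.32, 0, 0, 0, 2, 0, 0, 0.33, 0, 0, 0, 2, 0, 0, 0.32, 0, 0, 0, 2, 0, 0, 0.33, -0.01, 0, 0, 2, 0, 0.01, 0.32, 0, 0, 0, 2, 0, 0, 0.04, 0, 0, 0, 2, 0, 0, 0, 0, 0, 0, 2, 0, 0, 0, 0, 0, 0, 32, 0, 0, 0, 0, 0, 0, 32, 0, 0, 0, 0, 0, 0, 32, 0, 0, -0.4, 0, 0, 0, 32, 0, 0, -0.7, 0, 0, 0, 32, 0, 0, -0.8, 0, 0, 0, 32, 0.5, -0.4, -0.8, 0, 0, 0, 32, 0.5, -0.4, -0.8, 0, 0, 0, 32, 0.5, -0.4, -0.4, 0, 0, 0, 32, 0, 0, 0, 0, 0, 0, 32, 0, 0, 0, 0, 0, 0, 32]

```text
t: 51.65
tool_pos: [0.5594, 0.0645, 0.3811]
tool_rot: [-2.122, -2.316, 0.002]
contact_force: [0.4, -0.2, 0.3]
opening: 0.0322
grip_force: 0.0
```

```bash
python3 -c "
from fins import *
pick(.459,-.067)"
```

```text
[0.55935925 0.06450721 0.38110283] 51.65
[0.6195 0.2062] ang 94.0 z 0.208 size [0.012 0.017] px [337.  12.] 468 sat 54.5
[0.3347 0.1362] ang 155.7 z 0.102 size [0.011 0.045] px [82. 67.] 480 sat 144.0
[0.6262 0.1394] ang 94.7 z 0.208 size [0.012 0.045] px [333.  89.] 892 sat 53.0
[0.6324 0.0602] ang 94.7 z 0.208 size [0.012 0.045] px [326. 171.] 864 sat 79.0
[0.3407 0.0255] ang 156.8 z 0.102 size [0.012 0.045] px [ 93. 155.] 434 sat 137.0
[ 0.4606 -0.0672] ang 106.0 z 0.102 size [0.012 0.045] px [182. 225.] 344 sat 108.0
[ 0.6386 -0.0171] ang 94.9 z 0.208 size [0.012 0.045] px [322. 234.] 670 sat 62.0
14
[-0.34, -0.3, 0.67, 0, 0, -0.32, 32, -0.33, -0.31, 0.67, -0.01, 0, -0.32, 32, -0.32, -0.33, 0.67, 0, 0, -0.32, 32, -0.31, -0.34, 0.67, -0.01, 0, -0.32, 32, -0.3, -0.34, 0.66, 0, 0, -0.32, 32, -0.28, -0.36, 0.67, -0.01, 0, -0.33, 32, 0, 0, 0.55, 0, 0, 0, 32, 0, 0, 0.55, 0, 0, 0, 32, -0.01, 0, 0.55, 0, 0, 0, 32, 0, 0, 0, 0, 0, 0, 32, 0, 0, 0, 0, 0, 0, 2, 0, 0, 0, 0, 0, 0, 2, 0, 0, 0, 0, 0, 0, 2, 0, 0, 0, 0, 0, 0, 2]
```

Emit:
jog_arm:
  commands: [-0.34, -0.3, 0.67, 0, 0, -0.32, 32, -0.33, -0.31, 0.67, -0.01, 0, -0.32, 32, -0.32, -0.33, 0.67, 0, 0, -0.32, 32, -0.31, -0.34, 0.67, -0.01, 0, -0.32, 32, -0.3, -0.34, 0.66, 0, 0, -0.32, 32, -0.28, -0.36, 0.67, -0.01, 0, -0.33, 32, 0, 0, 0.55, 0, 0, 0, 32, 0, 0, 0.55, 0, 0, 0, 32, -0.01, 0, 0.55, 0, 0, 0, 32, 0, 0, 0, 0, 0, 0, 32, 0, 0, 0, 0, 0, 0, 2, 0, 0, 0, 0, 0, 0, 2, 0, 0, 0, 0, 0, 0, 2, 0, 0, 0, 0, 0, 0, 2]

```text
t: 53.45
tool_pos: [0.4617, -0.067, 0.043]
tool_rot: [1.888, 2.508, 0.004]
contact_force: [-0.2, 0.2, -2.7]
opening: 0.0112
grip_force: 61.7
```

```bash
python3 -c "
from plan import *
carry(-.16)"
```

```text
[ 0.46171991 -0.06699575  0.04298323] 61.65275573730469 0.011232322389778877
12
[0, 0, -0.67, 0.01, 0, 0, 2, 0, 0, -0.67, 0.01, 0, 0, 2, 0, 0, -0.66, 0.01, 0, 0, 2, 0, 0, -0.67, 0, 0, 0, 2, 0, 0.01, -0.66, 0.01, 0.01, 0, 2, -0.34, 0.7, -0.02, 0, 0, 0.48, 2, -0.3, 0.71, -0.02, 0, 0, 0.48, 2, -0.27, 0.73, -0.02, 0, 0, 0.48, 2, -0.23, 0.74, -0.03, 0, 0, 0.49, 2, 0, 0, 0, 0, 0, 0, 2, 0, 0, 0, 0, 0, 0, 2, 0, 0, 0, 0, 0, 0, 2]
```

Emit:
jog_arm:
  commands: [0, 0, -0.67, 0.01, 0, 0, 2, 0, 0, -0.67, 0.01, 0, 0, 2, 0, 0, -0.66, 0.01, 0, 0, 2, 0, 0, -0.67, 0, 0, 0, 2, 0, 0.01, -0.66, 0.01, 0.01, 0, 2, -0.34, 0.7, -0.02, 0, 0, 0.48, 2, -0.3, 0.71, -0.02, 0, 0, 0.48, 2, -0.27, 0.73, -0.02, 0, 0, 0.48, 2, -0.23, 0.74, -0.03, 0, 0, 0.49, 2, 0, 0, 0, 0, 0, 0, 2, 0, 0, 0, 0, 0, 0, 2, 0, 0, 0, 0, 0, 0, 2]

```text
t: 54.95
tool_pos: [0.6445, -0.0979, 0.248]
tool_rot: [-2.122, -2.316, 0.001]
contact_force: [0.3, 0.3, -1.5]
opening: 0.0115
grip_force: 61.6
```

```bash
python3 -c "
from plan import *
lower(-.16,.043)"
```

```text
[ 0.64448999 -0.0978559   0.24799584] 61.63902997970581 0.011473009442578175
held fin ((0.6445332169532776, -0.09667593240737915), (0.03433075174689293, 0.04190295934677124), 41.894718170166016) z 0.3069841578877004 -tcp 0.05898831538392102
target 0.6452559999999999 -0.098192
7
[0, 0, 0.33, 0, 0, 0, 2, 0, 0, 0.33, 0, 0, 0, 2, 0, 0, 0.33, 0, 0, 0, 2, 0, 0.01, 0.32, 0, 0, 0, 2, -0.01, 0, 0.33, 0, 0, 0, 2, 0, 0, 0, 0, 0, 0, 2, 0, 0, 0, 0, 0, 0, 2]
```

Emit:
jog_arm:
  commands: [0, 0, 0.33, 0, 0, 0, 2, 0, 0, 0.33, 0, 0, 0, 2, 0, 0, 0.33, 0, 0, 0, 2, 0, 0.01, 0.32, 0, 0, 0, 2, -0.01, 0, 0.33, 0, 0, 0, 2, 0, 0, 0.04, 0, 0, 0, 2, 0, 0, 0, 0, 0, 0, 2, 0, 0, 0, 0, 0, 0, 32, 0, 0, 0, 0, 0, 0, 32, 0, 0, 0, 0, 0, 0, 32, 0, 0, -0.4, 0, 0, 0, 32, 0, 0, -0.7, 0, 0, 0, 32, 0, 0, -0.8, 0, 0, 0, 32, 0.5, -0.6, -0.8, 0, 0, 0, 32, 0.5, -0.6, -0.8, 0, 0, 0, 32, 0.5, -0.6, -0.4, 0, 0, 0, 0, 0, 0, 0, 0, 0, 0, 0, 0, 0, 0, 0, 0, 0, 0]

```text
t: 57.25
tool_pos: [0.536, -0.0222, 0.3735]
tool_rot: [-2.122, -2.315, 0.001]
contact_force: [0.1, -0.4, 0.0]
opening: 0.0002
grip_force: 0.0
```

```bash
python3 - <<'E'
from fins import *
F=fins(); 
for f in F:
  if f["z"]>.15: r=f["c"]-MID; print("across",round(float(r@[U[1],-U[0]]),4),"along",round(float(r@U),4))
d=eyes.get_image("top"); print("top"); fins(d=d)
d=eyes.get_image("scene"); save(d,"s4",(150,80,350,230),4)
w=cloud(d); hsv=cv2.cvtColor(d["image"],cv2.COLOR_RGB2HSV)
red=((hsv[...,0]<6)|(hsv[...,0]>174))&(hsv[...,1]>150)&(w[...,2]>.08)&(w[...,2]<.17)&(w[...,1]<-.2)&(w[...,0]>.4)&(w[...,0]<.7)
print("iso",w[red].mean(0))
plan([(.42,-.2,.33,83.6,0,.9),(.425,-.279,.20,83.6,0,.8,3)])
E
```

```text
[0.3507 0.1238] ang 0.7 z 0.102 size [0.002 0.007] px [111.   1.] 39 sat 158.5
[0.6274 0.1228] ang 92.4 z 0.208 size [0.012 0.014] px [373.  10.] 491 sat 49.0
[0.6324 0.0602] ang 94.6 z 0.208 size [0.012 0.045] px [367.  84.] 1090 sat 50.0
[0.3408 0.025 ] ang 157.2 z 0.102 size [0.011 0.045] px [105.  90.] 452 sat 234.0
[ 0.6387 -0.0173] ang 94.4 z 0.208 size [0.012 0.045] px [357. 168.] 1076 sat 76.5
[ 0.6458 -0.0984] ang 94.6 z 0.208 size [0.012 0.046] px [349. 240.] 1029 sat 62.0
across 0.0013 along 0.0617
across 0.0009 along -0.0011
across 0.0005 along -0.0788
across 0.0005 along -0.1602
top
[0.6291 0.0734] ang 103.7 z 0.212 size [0.01  0.014] px [233. 158.] 21 sat 78.0
[0.6256 0.1381] ang 92.7 z 0.211 size [0.011 0.041] px [214. 160.] 61 sat 61.0
[0.6176 0.2193] ang 95.7 z 0.212 size [0.012 0.042] px [190. 162.] 49 sat 74.5
[0.3339 0.1355] ang 155.5 z 0.105 size [0.01  0.038] px [217. 246.] 36 sat 133.0
iso [ 0.47520193 -0.27926034  0.14458331]
23
[-0.17, -0.14, 0.04, 0, 0, -0.86, 0, -0.16, -0.15, 0.04, 0, 0, -0.86, 0, -0.15, -0.16, 0.04, 0, 0, -0.86, 0, -0.13, -0.18, 0.05, 0, 0, -0.86, 0, -0.12, -0.19, 0.04, 0, 0, -0.86, 0, -0.1, -0.2, 0.05, 0, 0, -0.86, 0, -0.08, -0.2, 0.04, 0, 0, -0.86, 0, -0.07, -0.21, 0.05, 0, -0.01, -0.86, 0, -0.05, -0.22, 0.04, 0, 0, -0.86, 0, -0.03, -0.22, 0.05, 0, -0.01, -0.86, 0, -0.01, -0.22, 0.04, 0, 0, -0.85, 0, 0.01, -0.22, 0.05, 0, -0.01, -0.86, 0, 0.03, -0.22, 0.04, 0, 0, -0.85, 0, 0.04, -0.21, 0.05, 0, -0.01, -0.86, 0, 0.06, -0.21, 0.04, -0.01, -0.01, -0.85, 0, 0.08, -0.21, 0.05, -0.01, 0, -0.86, 0, -0.06, -0.32, 0.54, 0, 0, 0, 0, -0.06, -0.33, 0.54, 0, 0, 0, 0, -0.05, -0.32, 0.54, 0, 0, 0, 0, -0.06, -0.33, 0.54, 0, 0, 0, 0]
[0, 0, 0, 0, 0, 0, 0, 0, 0, 0, 0, 0, 0, 0, 0, 0, 0, 0, 0, 0, 0]
```

View pics/s4.png

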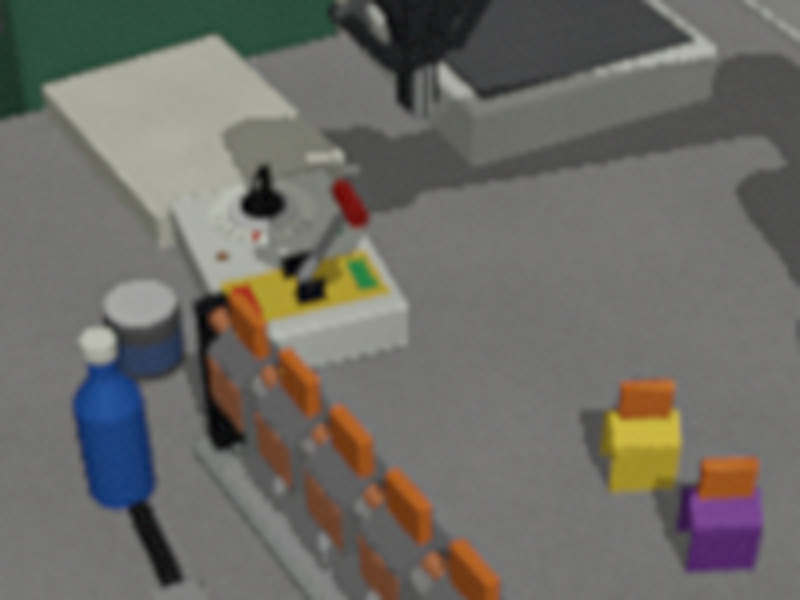

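```bash
python3 - <<'E'
from plan import *
plan([(.415,-.2,.30,5,0,.9),(.415,-.277,.16,5,0,.8,1),(.415,-.277,.098,5,0,.5,3)])
E
```

```text
16
[-0.55, -0.45, 0.24, -0.01, 0, 0, 0, -0.56, -0.45, 0.24, -0.01, 0, 0, 0, -0.55, -0.45, 0.24, -0.01, 0, 0, 0, -0.56, -0.46, 0.24, -0.01, -0.01, -0.01, 0, -0.55, -0.45, 0.24, -0.01, 0, 0, 0, -0.32, -0.03, 0.58, 0, 0, 0, 0, -0.32, -0.03, 0.59, 0, 0, 0, 0, -0.32, -0.03, 0.58, 0, 0, 0, 0, -0.32, -0.03, 0.59, 0, 0, 0, 0, 0, 0, 0, 0, 0, 0, 0, 0, 0, 0.34, 0, 0, 0, 0, 0, 0, 0.35, 0, 0, 0, 0, 0, 0, 0.34, 0, 0, 0, 0, 0, 0, 0, 0, 0, 0, 0, 0, 0, 0, 0, 0, 0, 0, 0, 0, 0, 0, 0, 0, 0]
```

Emit:
jog_arm:
  commands: [-0.55, -0.45, 0.24, -0.01, 0, 0, 0, -0.56, -0.45, 0.24, -0.01, 0, 0, 0, -0.55, -0.45, 0.24, -0.01, 0, 0, 0, -0.56, -0.46, 0.24, -0.01, -0.01, -0.01, 0, -0.55, -0.45, 0.24, -0.01, 0, 0, 0, -0.32, -0.03, 0.58, 0, 0, 0, 0, -0.32, -0.03, 0.59, 0, 0, 0, 0, -0.32, -0.03, 0.58, 0, 0, 0, 0, -0.32, -0.03, 0.59, 0, 0, 0, 0, 0, 0, 0, 0, 0, 0, 0, 0, 0, 0.34, 0, 0, 0, 0, 0, 0, 0.35, 0, 0, 0, 0, 0, 0, 0.34, 0, 0, 0, 0, 0, 0, 0, 0, 0, 0, 0, 0, 0, 0, 0, 0, 0, 0, 0, 0, 0, 0, 0, 0, 0]

```text
t: 59.4
tool_pos: [0.4165, -0.2772, 0.1015]
tool_rot: [2.118, 2.313, 0.004]
contact_force: [-1.0, -0.6, -0.4]
opening: 0.0
grip_force: 0.0
```

```bash
python3 - <<'E'
from plan import *
o=ctrl.get_obs(); print(o["tool_pos"],o["contact_force"])
plan([(.52,-.288,.098,5,0,.25,3),(.50,-.286,.098,5,0,.3),(.5,-.286,.26,5,0,.7,2)])
E
```

```text
[ 0.41653887 -0.27720297  0.10152685] [-1.02550004 -0.57027789 -0.38419189]
18
[-0.05, 0.24, 0.01, 0.01, 0, 0, 0, -0.05, 0.24, 0.01, 0.01, 0, 0, 0, -0.05, 0.24, 0.01, 0.01, 0, 0, 0, -0.05, 0.25, 0.01, 0.01, 0.01, 0, 0, -0.04, 0.24, 0.01, 0, 0, 0, 0, -0.05, 0.25, 0.01, 0.01, 0.01, 0, 0, -0.04, 0.24, 0, 0, 0, 0.01, 0, 0, 0, 0, 0, 0, 0, 0, 0, 0, 0, 0, 0, 0, 0, 0, 0, 0, 0, 0, 0, 0, 0.03, -0.16, 0, 0, 0, 0, 0, 0.03, -0.17, 0, 0, 0, 0, 0, 0, 0, -0.67, 0, 0, 0, 0, 0, 0, -0.68, 0, 0, 0, 0, 0, 0, -0.67, 0, 0, 0, 0, 0, 0, -0.68, 0, 0, 0, 0, 0, 0, 0, 0, 0, 0, 0, 0, 0, 0, 0, 0, 0, 0]
```

Emit:
jog_arm:
  commands: [-0.05, 0.24, 0.01, 0.01, 0, 0, 0, -0.05, 0.24, 0.01, 0.01, 0, 0, 0, -0.05, 0.24, 0.01, 0.01, 0, 0, 0, -0.05, 0.25, 0.01, 0.01, 0.01, 0, 0, -0.04, 0.24, 0.01, 0, 0, 0, 0, -0.05, 0.25, 0.01, 0.01, 0.01, 0, 0, -0.04, 0.24, 0, 0, 0, 0.01, 0, 0, 0, 0, 0, 0, 0, 0, 0, 0, 0, 0, 0, 0, 0, 0, 0, 0, 0, 0, 0, 0, 0.03, -0.16, 0, 0, 0, 0, 0, 0.03, -0.17, 0, 0, 0, 0, 0, 0, 0, -0.67, 0, 0, 0, 0, 0, 0, -0.68, 0, 0, 0, 0, 0, 0, -0.67, 0, 0, 0, 0, 0, 0, -0.68, 0, 0, 0, 0, 0, 0, 0, 0, 0, 0, 0, 0, 0, 0, 0, 0, 0, 0]

```text
t: 61.65
tool_pos: [0.4985, -0.2855, 0.2576]
tool_rot: [-2.121, -2.314, 0.0]
contact_force: [0.9, 0.6, -0.4]
opening: 0.0003
grip_force: 0.0
```

```bash
python3 - <<'E'
from fins import *
for c in("scene","wrist"):
  d=eyes.get_image(c); w=cloud(d); hsv=cv2.cvtColor(d["image"],cv2.COLOR_RGB2HSV)
  red=((hsv[...,0]<6)|(hsv[...,0]>174))&(hsv[...,1]>150)&(w[...,2]>.08)&(w[...,2]<.17)&(w[...,1]<-.2)&(w[...,0]>.4)&(w[...,0]<.7)
  print("iso",w[red].mean(0),red.sum())
  if c=="scene": fins(d=d)
  else:
    T=d["cam_to_world"];K=d["K"]; p=np.linalg.inv(T)@np.array([.5003,-.424,.07,1]); print(K[0,2]+K[0,0]*p[0]/-p[2],K[1,2]+K[1,1]*-p[1]/-p[2]); save(d,"w7",None,1.2)
E
```

```text
iso [ 0.56858128 -0.29163315  0.14434439] 55
[ 0.6478 -0.1001] ang 93.9 z 0.211 size [0.011 0.047] px [211. 160.] 102 sat 121.0
[ 0.6432 -0.0187] ang 97.2 z 0.211 size [0.008 0.042] px [224. 175.] 98 sat 50.0
[0.3439 0.0228] ang 161.9 z 0.104 size [0.013 0.042] px [311. 178.] 67 sat 92.0
[0.6351 0.0589] ang 96.1 z 0.211 size [0.009 0.039] px [237. 190.] 112 sat 48.5
[0.3381 0.1357] ang 158.0 z 0.105 size [0.007 0.04 ] px [332. 197.] 75 sat 109.0
[0.6286 0.1399] ang 95.9 z 0.211 size [0.012 0.043] px [251. 206.] 126 sat 50.0
[0.6218 0.2195] ang 93.9 z 0.21 size [0.01  0.045] px [268. 224.] 139 sat 41.5
[0.8449 0.3668] ang 93.4 z 0.11 size [0.006 0.036] px [216. 321.] 17 sat 148.5
iso [ 0.56322733 -0.29337077  0.14257569] 1467
250.6538876789977 273.85928142384273
```

View pics/w7.png

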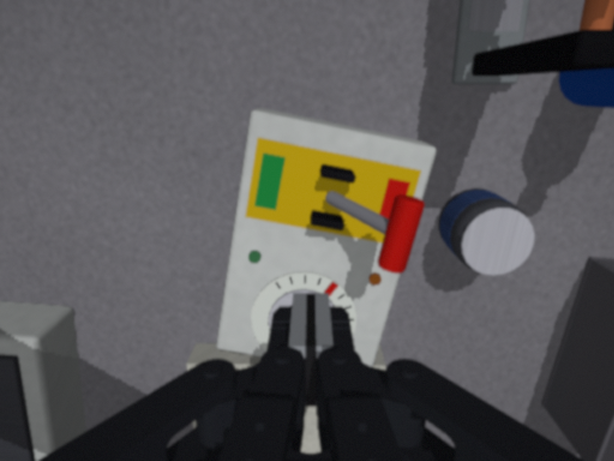

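```bash
python3 -c "
from h import *
print(job.finish_job())"
```

```text
the job is handed in; nothing more can be done
None
```

I handed the job in at about 62 s. The isolator went OFF first, then all five saddles were seated on the bar and the dial set to about 3° from the red mark, then the isolator went back ON. My last pictures showed the isolator ON and every saddle down, but I last measured the dial before hanging the saddles, and the hand-in returned no verdict.

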